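Set the last post of an album binding in the setting jig

ROBOT

A 7-joint arm with a two-finger parallel gripper is mounted at the origin on a cart in front of the work surface, level with it; the furniture and walls round the work are solid. World frame = base frame: x ahead of the robot, y to its left, z up, the work surface at z = 0. Lengths are in m, angles in rad, forces in N, time in s.
With the tool pointing down it reaches from about 0.425 to 0.95 m from the base axis. Payload 4.7 kg.
Tool frame: the origin (TCP) lies between the finger pads; the fingertips stand 19 mm ahead of it and the grasp point (between the pads) is the TCP (finger_overhang is the distance from the TCP to the fingertips, in m); z points along the fingers, y is the line along which they close (so a half turn about z gives the same grasp; the last joint's range is limited). The gripper opens to 87 mm and grips with 3 to 60 N. Pads are 19 mm wide; open, the fingers measure 117 mm over their backs; the gripper's body (75 mm by 190 mm) begins 51 mm behind the grasp point.
Start: joints at [1.313, 0.469, -0.049, 1.532, 0.024, 1.141, -0.082], TCP at [0.153, -0.657, 0.242] pointing down, gripper open.
Joint ranges: [-2.59, 2.59], [-0.33, 1.99], [-1.39, 1.29], [0.1, 2.45], [-1.04, 4.18], [0.21, 1.99], [-2.66, 2.66]. Speed limits (rad/s): [2.57, 2.57, 3.14, 3.14, 3.14, 3.14, 3.14].

INTERFACE

Orientations are given as a unit quaternion [x, y, z, w].
In Python, from cell import observe, grab_frame, camera_info, job_done, finger_overhang gives the robot as it stands.
- The arm moves only by the tool servo_tool, never from a script. Its argument "targets" is a list of rows, each an object with "delta_pos": the shift along the tool's x, y, z as a fraction of full scale, a list of three; "turn": the turn, a rotation vector about the tool's x, y, z as a fraction of full scale, a list of three; "gripper": the closure, from -1 (fully open) to 1 (shut). A call has 1 to 8 rows; each row is the pose to reach, as a shift and turn from the pose commanded when the call began, along the tool's axes at that moment; what a row does not reach only later rows make up. Full scale, the value 1, is 0.5 m for a shift and 45 degrees for a turn. A row lasts 1/12 s, in which the tool goes at most 41.7 mm and 7.16 degrees, less where a joint would pass 70% of its speed; a pose out of reach is approached as far as the arm can. A call with a number of a shift or a turn outside -1 to 1 is refused whole. A call with a gripper value outside its range is refused whole. The fingers move at their own pace and stop on an object; "force" is the grip in N (left out, the last holds). Time passes only in rows, so rows that repeat a pose let the fingers close. It gives the time, the measured TCP pose, the force, the opening and the grip force at its end, in the units of the state.
- observe(): the state, without advancing time (a new reading comes with each control period).
- grab_frame(name): name is "scene" or "top" or "wrist"; returns the picture (400x640x3 uint8, red, green, blue); there is no depth.
- camera_info(name): a dict with "fx", "fy", "cx", "cy" (pixels), "T" (4x4, takes a point from camera to world coordinates). Camera axes: x right, y down, z forward; pixel columns grow to the right and rows downward; lengths in m; the calibration is good to about 2 mm. A picture is of the moment at which its call begins: read the wrist's pose just before it. camera_info takes no time and is no camera call; for the wrist camera it gives the pose at the moment of the call.
- job_done(): hands the job in; it is judged then, once.
The state is a dict: "clock": time; "joint_pos": joint angles; "dq": joint speeds; "joint_efforts": joint torques, N m; "eef_pos": TCP position; "tool_rot": TCP orientation; "ft_force": force on the tool from outside, world axes, zero at the start; "torque": the same for the moment, N m; "grip_width": finger opening in m; "finger_force": force on a finger pad.
Only numpy, scipy, OpenCV 4.12 (cv2) and the standard library are available. Lean on these libraries where they do the work, as an engineer would, in place of code of your own. Each camera call takes 0.05 s, during which the arm holds its last target. There are 200 camera calls.

TASK

Someone left the bone folder lying under the sprung plunger of the post-setting jig: draw it out without jamming it against the plunger and lay it flat on the bench beside the jig. Then set the album's middle post: with the round face of the hammer from the stand, in controlled taps rather than heavy blows, drive the plunger down until the brass cap beneath it is fully home like its two neighbours. Put the hammer back in its stand as you found it and leave the other things on the bench alone.

Things in the scene. Friction and masses are not known exactly. Their poses are not given: they have to be found in the camera images.
- jig: Post-setting jig fixed on the bench (place and yaw vary). Origin on the plunger's axis on the bench top, z up, y along the bar, x away from the robot at yaw 0. Plywood bed 12 mm thick, x -152 to +71, y -155 to +155 mm; on it album leaves (top 20 mm above the bench). Green iron C-frame: column at x 31 to 61, y -20 to +20 mm; its arm reaches forward to a boss, see plunger.
- bar_top (a point): On the plunger's axis, level with the top of the dark steel hold-down bar, 30 mm above the bench; axes as the jig's. The bar is 34 mm wide in x, 292 mm long in y, lies on the leaves and has three 18 mm holes at y -90, 0 and +90 mm with a brass post cap in each, and a brass nut (19 mm wide, 12 mm high) at y -136 and +136 mm.
- plunger: Sprung steel plunger, upright in the frame's round boss (36 mm wide, 61 to 97 mm above the bench). Origin and axes as the jig's when up. Its tip, 11 mm wide, is 13 mm above the bar when up. It meets the cap after about 14 mm and has it home after about 20 mm of travel; its own stop is at 22 mm. The spring pushes back 1.8 to 4 N.
- plunger_head (a point): Centre of the flat top of the plunger's round head (29 mm flat, 33 mm over all), 140 mm above the bench when up; moves straight down with the plunger, 120 mm above the bench when the cap is home.
- cap (a joint): Brass post cap (13 mm wide) in the bar's middle hole under the plunger: 0 stands 6 mm proud of its seat, 0.006 fully home. It is a press fit: it moves down under about 9 N and stays where it is driven; past home it is solid.
- bone_folder: Bone folder, flat pale stick 24 x 147 x 8 mm with rounded ends, lying on the bar under the plunger, roughly along it. Origin at the centre of its underside, y along its length, z up.
- hammer: Backing hammer, 0.38 kg, standing on its round face in the stand, handle level. Own axes: x from the round face to the head's other end (up in the stand), y along the handle from head to end. Handle axis at x 5.5, z 14 mm, y -70 to +100 mm, round, 15 mm thick by the head to 23 mm at y 70. Head: y -101 to -73, x -41 to +41, z 0 to 28 mm. Centre of mass about y -36 mm.
- hammer_face (a point): Centre of the hammer's round striking face (28 mm wide), 46.5 mm from the handle's axis (below it in the stand); own axes as the hammer.
- hammer_handle (a point): Point on the handle's axis 39 mm from the middle of the head towards the handle's end, a good place to grip: 17 mm thick, 56.5 mm above the bench in the stand.
- hammer_stand: Wooden hammer stand fixed on the bench (place and yaw vary), base 62 x 196 x 10 mm. Origin under its middle, y along the handle: the head stands between two cheeks (31 mm apart, top 34 mm above the bench) at y -94 to -58 mm, the handle rests in a fork at y 64 to 84 mm (floor 43.5 mm, horns 65 mm above the bench, 33 mm apart).
- stand_seat (a point): Middle of the floor between the stand's cheeks, 10 mm above the bench, where the hammer's round face stands (about 1.5 mm play to either cheek); axes as the stand's.
- glue_pot: Grey stoneware paste pot, 72 mm wide, 65 mm high, a bystander; origin at the centre of its underside.
- thread_spool_red: Spool of red thread, 42 mm wide, 52 mm high, a bystander; origin under its centre.
- thread_spool_white: Spool of white thread, 42 mm wide, 52 mm high, a bystander; origin under its centre.
- green_weight: Dark green cloth-covered iron weight, 55 x 110 x 45 mm, a bystander; origin at the centre of its underside.

How it is judged:
On the way, in this order (a step that is already met when the one before it is completed fails the run):
1. the bone folder is out from under the plunger, at least 80 mm clear of its axis, with the cap still unset (horizontal distance between bone_folder and plunger_head above 0.08 m and value of joint cap below 0.003 m), for 0.1 s.
2. the hammer bears on the plunger, the cap not yet home (contact force between hammer and plunger above 1 N and value of joint cap below 0.0052 m), for 0.02 s.
3. the plunger has driven the cap home (value of joint cap above 0.0052 m), for 0.1 s.
At the end, for the whole second after the job is handed in: The cap is home (at least 5.2 of 6 mm), the plunger is up again (within 3 mm), the bone folder lies flat on the bench top off the jig, and the hammer stands in its stand on its round face (face within 12 mm of the seat, upright within 0.25 rad, in line within 0.15 rad), both at rest (value of joint cap above 0.0052 m and height (world z) of plunger_head above 0.137 m and height (world z) of bone_folder between -0.004 and 0.0095 m and angle between the z axis of bone_folder and the z axis of jig, either way round below 0.1 rad and distance between hammer_face and stand_seat below 0.012 m and angle between the x axis of hammer and the z axis of hammer_stand, either way round below 0.25 rad and angle between the y axis of hammer and the y axis of hammer_stand, either way round below 0.15 rad and linear speed of hammer below 0.05 m/s and linear speed of bone_folder below 0.02 m/s); the robot touches nothing.
It fails at once if the bone folder is jammed or struck under the plunger (over 12 N) (contact force between plunger and bone_folder above 12 N).
It fails at once if the plunger is pushed by the fingers or the arm instead of the hammer (over 3 N) (contact force between any of the fingers, the arm and plunger above 3 N).
It fails at once if the plunger is struck with the side or the wrong end of the hammer: over 4 N with the head tipped more than 0.6 rad from standing on its round face (contact force between hammer and plunger above 4 N and angle between hammer's own x axis and vertical above 0.6 rad).
It fails at once if the plunger is struck or pressed far too hard (over 150 N) (contact force between hammer and plunger above 150 N).
It fails at once if a bystander is moved by more than 30 mm (distance of any of glue_pot, thread_spool_red, thread_spool_white, green_weight from where it was at the start of the episode above 0.03 m).
It also fails if it takes over 72 s, if anything falls off the work surface, if the arm or the gripper's body presses on something with over 40 N, if the wrist force passes 120 N, or if a joint passes its speed limit or range.

## Working session

There is one attempt and no reset: what is moved stays moved. The work goes in short steps, Python scripts to look and compute and a tool call to move; the robot and the scene stay as the last step left them, time stands still between calls to the robot, and variables do not carry over. Pictures are saved under pics/ and viewed, at most 10 in all, crops included, and the job is handed in when it is done.

Besides the shell and the picture viewer there is one more tool, called after "Request:" by a JSON object that holds its "api" and its "payload", one argument or row to a line. servo_tool: Moves the arm, as the interface text tells. Its arguments: {"type":"object","properties":{"targets":{"type":"array"},"force":{"type":"number"}},"required":["targets"]}

```bash
mkdir -p pics; ls
python3 - <<'E'
from cell import *
import cv2,numpy as np
print(observe()); print(finger_overhang)
for n in ["scene","top"]:
    f=grab_frame(n); cv2.imwrite(f"pics/{n}0.png",f[:,:,::-1]); c=camera_info(n); print(n,{k:np.round(c[k],3).tolist() for k in c})
E
```

```text
pics
{'clock': 0.0, 'joint_pos': array([ 1.31310519,  0.46944965, -0.04861396,  1.53370577,  0.02407655,
        1.14099991, -0.08232511]), 'dq': array([-0.0004601 ,  0.00011271, -0.00038116, -0.00211236,  0.00033045,
        0.00016989, -0.00012946]), 'joint_efforts': array([ 8.84897054e-05, -5.07981634e+01, -8.02416354e-02, -2.36158580e+01,
       -6.12614932e-02,  3.78591463e-02,  1.71570955e-04]), 'eef_pos': array([ 0.15298835, -0.65684647,  0.24048891]), 'tool_rot': array([ 9.93462677e-01,  1.14153103e-01, -1.34485087e-04, -9.79873418e-04]), 'ft_force': array([0.0240972 , 0.16794552, 0.47545331]), 'torque': array([ 0.00290284, -0.00510817, -0.01886551]), 'finger_force': 0.0, 'grip_width': 0.08719032579184584}
0.019
scene {'fx': 418.177, 'fy': 418.177, 'cx': 326.642, 'cy': 204.037, 'T': [[-0.895, -0.315, 0.317, 0.156], [-0.447, 0.651, -0.614, 0.793], [-0.013, -0.691, -0.723, 0.997], [0.0, 0.0, 0.0, 1.0]]}
top {'fx': 458.951, 'fy': 458.951, 'cx': 314.158, 'cy': 201.963, 'T': [[0.05, -0.857, 0.513, -0.217], [-0.999, -0.05, 0.015, 0.007], [0.013, -0.513, -0.858, 1.423], [0.0, 0.0, 0.0, 1.0]]}
```

View pics/scene0.png

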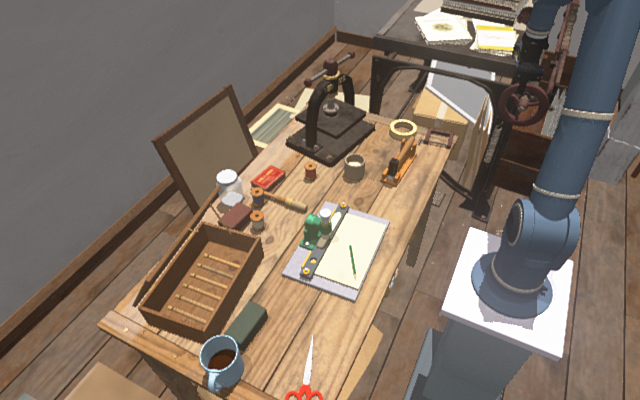

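View pics/top0.png

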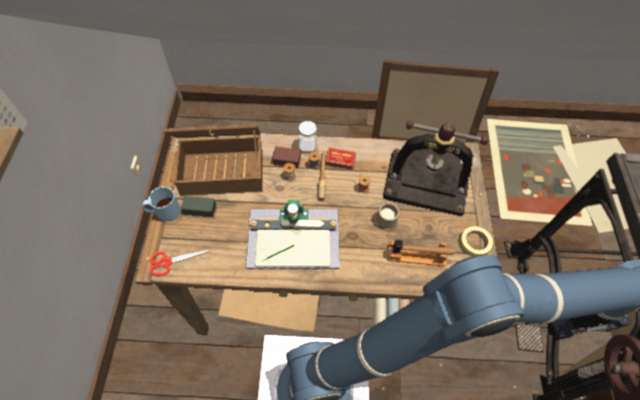

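The scene view shows the jig at about (335,245), with the hammer at about (280,200). In the top view the plunger is at (292,208), the folder near (310,223) and the hammer handle near (321,182). I'll enlarge both.

Run:
```python
import cv2,numpy as np
a=cv2.imread('pics/top0.png')[145:275,240:380]; b=cv2.imread('pics/scene0.png')[155:305,215:395]
a=cv2.resize(a,None,fx=4,fy=4,interpolation=2);b=cv2.resize(b,None,fx=4,fy=4,interpolation=2)
cv2.imwrite('pics/a.png',a);cv2.imwrite('pics/b.png',b)
```

```text
(no output)
```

View pics/a.png

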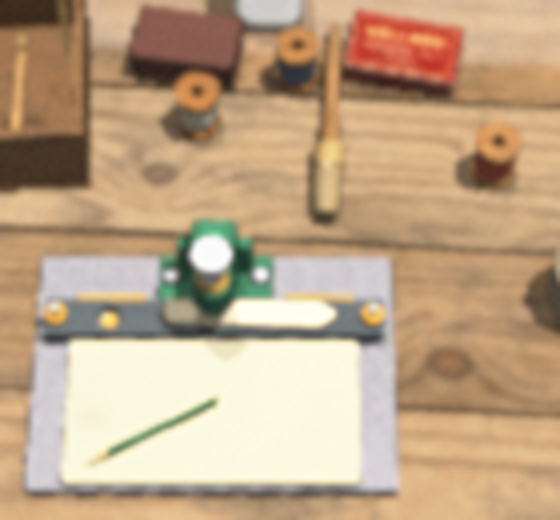

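View pics/b.png

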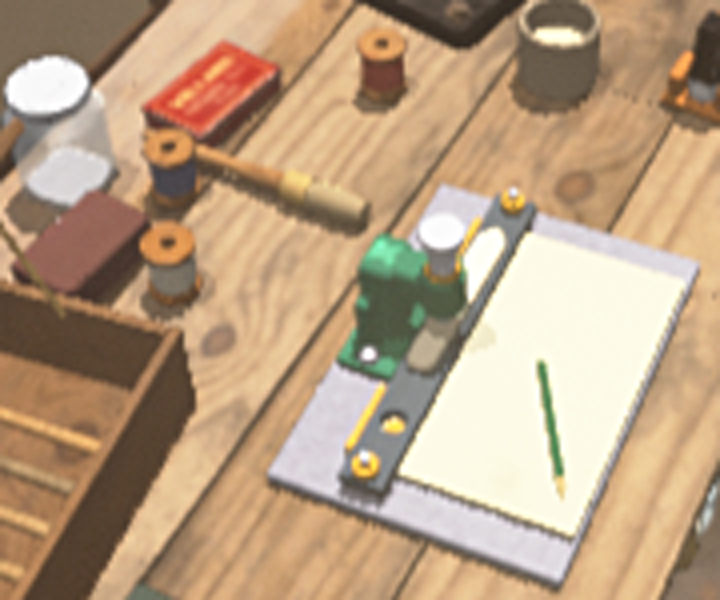

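The object by the spools is a round brush, not the hammer. The hammer on its wooden stand is at top (388–447, 253), and the folder spans about x 281–324 in the top view. Next I'll compute poses.

```bash
cat > h.py <<'E'
from cell import *
import cv2,numpy as np
from scipy.spatial.transform import Rotation as R
def ray(n,uv,c=None):
    c=c or camera_info(n); T=np.array(c["T"]); d=T[:3,:3]@[(uv[0]-c["cx"])/c["fx"],(uv[1]-c["cy"])/c["fy"],1]
    return T[:3,3],d
def onz(n,uv,z,c=None):
    o,d=ray(n,uv,c); return np.round(o+d*(z-o[2])/d[2],4)
def px(n,p,c=None):
    c=c or camera_info(n); T=np.array(c["T"]); q=T[:3,:3].T@(np.array(p)-T[:3,3]); return np.round([c["fx"]*q[0]/q[2]+c["cx"],c["fy"]*q[1]/q[2]+c["cy"]],1)
def snap(n,f):
    c=camera_info(n); i=np.ascontiguousarray(grab_frame(n)[:,:,::-1]); cv2.imwrite(f,i); return i,c
def mv(p,rot=None,s=None):
    """fractions for servo_tool to world TCP p; rot = target Rotation"""
    s=s or observe(); r=R.from_quat(s["tool_rot"])
    d=r.inv().apply(np.array(p)-s["eef_pos"])/0.5
    t=(r.inv()*rot).as_rotvec()/np.deg2rad(45) if rot is not None else 0
    return np.round(d,4),np.round(t,4)
def down(yaw):
    """tool down, closing axis y at world angle yaw (mod pi), nearest tool"""
    a=observe(); y0=R.from_quat(a["tool_rot"]).apply([0,1,0]); c=np.array([np.cos(yaw),np.sin(yaw),0])
    if c@y0<0: c=-c
    z=np.array([0,0,-1.]); return R.from_matrix(np.c_[np.cross(c,z),c,z])
E
python3 - <<'E'
from h import *
for n,p in [("top",[(253.75,223.2),(333.2,223.2)]),("scene",[(306.2,271),(343.2,205)])]:
    q=[onz(n,u,.042) for u in p]; print(n,q,np.linalg.norm(q[0]-q[1]),(q[0]+q[1])/2,np.degrees(np.arctan2(*(q[0]-q[1])[[0,1]])))
print("head",onz("top",(292.2,208.7),.14),onz("scene",(325.2,213),.14))
print("folder ends",onz("top",(281.2,223),.038),onz("top",(324.5,223),.038))
print("pot",onz("top",(388,212),.065),"stand ends",onz("top",(388,253),.01),onz("top",(447,256),.01))
print("bench near edge",onz("top",(300,288),0), "red spool",onz("top",(364,180),.052))
for n,(y0,y1,x0,x1) in [("top",(225,280,375,465)),("scene",(125,195,370,430))]:
    i=cv2.imread(f'pics/{n}0.png')[y0:y1,x0:x1]; cv2.imwrite(f'pics/s_{n}.png',cv2.resize(i,(800 if n=="top" else 510,490 if n=="top" else 595),interpolation=2))
a=cv2.imread('pics/s_top.png');b=cv2.imread('pics/s_scene.png')
a=cv2.resize(a,(450,275));b=cv2.resize(b,(300,350)); o=np.zeros((350,750,3),np.uint8);o[:275,:450]=a;o[:,450:]=b;cv2.imwrite('pics/s.png',o)
E
```

```text
top [array([0.512 , 0.2311, 0.042 ]), array([ 0.5275, -0.0391,  0.042 ])] 0.2706442129438573 [0.51975 0.096   0.042  ] -3.2831693244285725
scene [array([0.511 , 0.2339, 0.042 ]), array([ 0.5251, -0.0367,  0.042 ])] 0.27096710132412755 [0.51805 0.0986  0.042  ] -2.982780988706274
head [0.52   0.0979 0.14  ] [0.5193 0.0981 0.14  ]
folder ends [0.5202 0.1384 0.038 ] [ 0.5287 -0.0094  0.038 ]
pot [ 0.5691 -0.2238  0.065 ] stand ends [ 0.4415 -0.228   0.01  ] [ 0.4416 -0.4263  0.01  ]
bench near edge [0.3055 0.0603 0.    ] red spool [ 0.7042 -0.144   0.052 ]
```

View pics/s.png

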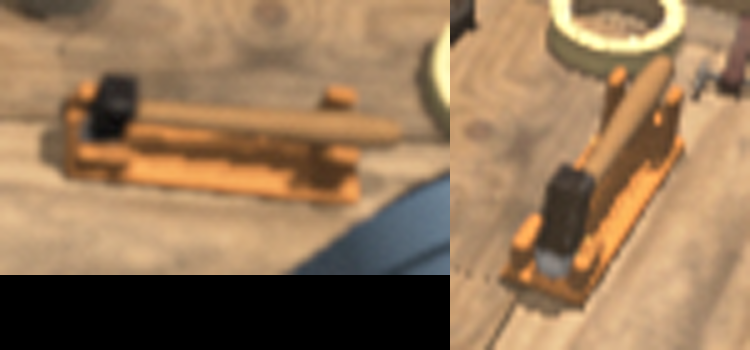

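The jig axis is at about (0.5195, 0.098) with yaw about 0.055 rad, and both views agree. The hammer head is at the +y end of its stand with the handle running toward −y. I'll move toward the hammer first, on the way to the jig.

Run:
```python
from h import *
print(mv((.30,-.47,.25),down(-.70)))
```

```text
(array([ 0.3712, -0.2974, -0.0183]), array([-2.200e-03, -6.000e-04, -8.174e-01]))
```

Request:
{"api": "servo_tool", "payload": {
  "targets": [
    {"delta_pos": [0.185, -0.15, -0.01], "turn": [0, 0, -0.4], "gripper": -1},
    {"delta_pos": [0.37, -0.297, -0.018], "turn": [0, 0, -0.817], "gripper": -1},
    {"delta_pos": [0.37, -0.297, -0.018], "turn": [0, 0, -0.817], "gripper": -1},
    {"delta_pos": [0.37, -0.297, -0.018], "turn": [0, 0, -0.817], "gripper": -1},
    {"delta_pos": [0.37, -0.297, -0.018], "turn": [0, 0, -0.817], "gripper": -1},
    {"delta_pos": [0.37, -0.297, -0.018], "turn": [0, 0, -0.817], "gripper": -1},
    {"delta_pos": [0.37, -0.297, -0.018], "turn": [0, 0, -0.817], "gripper": -1}
  ]
}}

```text
clock: 0.68
eef_pos: [0.3053, -0.4645, 0.2509]
tool_rot: [0.904, 0.427, 0.002, -0.001]
ft_force: [0.8, -0.0, -0.2]
grip_width: 0.087
finger_force: 0.0
```

Run:
```python
from h import *
print(observe()['eef_pos'],mv((.44,-.285,.25),down(-.0)))
c=camera_info("wrist");print(np.round(c["T"],3))
```

```text
[ 0.30526301 -0.46449986  0.25089549] (array([ 0.4484, -0.02  ,  0.0035]), array([ 0.002 , -0.0047, -0.8767]))
[[ 0.772 -0.611 -0.177  0.356]
 [-0.636 -0.741 -0.216 -0.404]
 [ 0.001  0.28  -0.96   0.394]
 [ 0.     0.     0.     1.   ]]
```

Request:
{"api": "servo_tool", "payload": {
  "targets": [
    {"delta_pos": [0.22, -0.01, 0], "turn": [0, 0, -0.44], "gripper": -1},
    {"delta_pos": [0.448, -0.02, 0.003], "turn": [0, 0, -0.877], "gripper": -1},
    {"delta_pos": [0.448, -0.02, 0.003], "turn": [0, 0, -0.877], "gripper": -1},
    {"delta_pos": [0.448, -0.02, 0.003], "turn": [0, 0, -0.877], "gripper": -1},
    {"delta_pos": [0.448, -0.02, 0.003], "turn": [0, 0, -0.877], "gripper": -1},
    {"delta_pos": [0.448, -0.02, 0.003], "turn": [0, 0, -0.877], "gripper": -1},
    {"delta_pos": [0.448, -0.02, 0.003], "turn": [0, 0, -0.877], "gripper": -1}
  ]
}}

```text
clock: 1.27
eef_pos: [0.4392, -0.2886, 0.2491]
tool_rot: [0.708, 0.707, 0.001, -0.0]
ft_force: [-0.1, 0.0, 0.2]
grip_width: 0.087
finger_force: 0.0
```

Run:
```python
from h import *
i,c=snap("wrist","pics/w1.png"); np.save("w1.npy",c,allow_pickle=True)
print(observe()['eef_pos'],mv((.52,.018,.2),down(.055)))
for p in [(.45,-.24,.09),(.45,-.4,.0565)]: print(px("wrist",p,c))
```

```text
[ 0.43729806 -0.29151818  0.24888412] (array([0.6203, 0.1605, 0.098 ]), array([-0.    , -0.0005, -0.0801]))
[327.6 135.2]
[325.9 267.7]
```

View pics/w1.png

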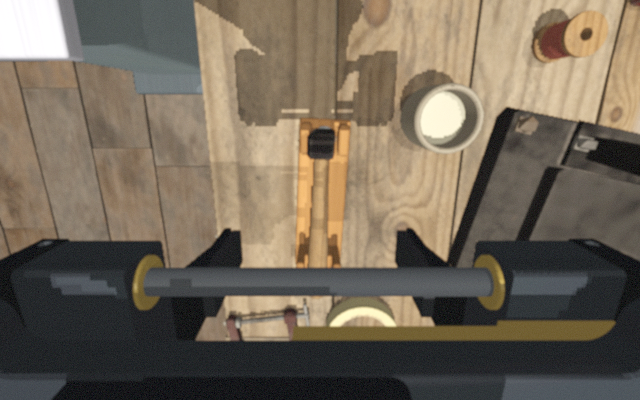

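The wrist view shows the hammer head at (321,143), the handle running down to (318,260), and the paste pot at (441,118).

Run:
```python
from h import *
c=np.load("w1.npy",allow_pickle=True).item()
i=cv2.imread("pics/w1.png")
print(np.array(c["T"])[:3,3])
print("head",onz("wrist",(321,143),.092,c),"handle",[onz("wrist",u,.0565,c) for u in [(319,175),(318,250)]],"stand base",[onz("wrist",u,.01,c) for u in [(299,225),(344,225),(298,125)]])
g=cv2.cvtColor(i,cv2.COLOR_BGR2GRAY)
ys,xs=np.nonzero((g<60)[120:165,295:350]); print("dark",xs.min()+295,xs.max()+295,ys.min()+120,ys.max()+120)
for r in (175,200,225,245): print(r,i[r,296:346:2].tolist())
```

```text
[ 0.44069998 -0.21064365  0.39232771]
head [ 0.4437 -0.2472  0.092 ] handle [array([ 0.4419, -0.2863,  0.0565]), array([ 0.4405, -0.3767,  0.0565])] stand base [array([ 0.4158, -0.3637,  0.01  ]), array([ 0.4747, -0.3639,  0.01  ]), array([ 0.4171, -0.2357,  0.01  ])]
dark 308 333 129 157
175 [[136, 169, 193], [97, 146, 190], [106, 168, 219], [107, 171, 226], [108, 172, 226], [104, 169, 225], [110, 175, 227], [109, 175, 228], [92, 153, 207], [72, 107, 137], [91, 130, 162], [99, 144, 180], [109, 153, 188], [108, 150, 187], [95, 139, 173], [78, 114, 149], [82, 127, 167], [105, 164, 217], [100, 160, 213], [99, 158, 210], [97, 156, 208], [97, 158, 210], [92, 157, 208], [92, 153, 205], [91, 147, 196]]
200 [[140, 179, 205], [102, 167, 219], [116, 187, 240], [121, 192, 247], [126, 196, 249], [119, 187, 241], [109, 175, 228], [94, 153, 205], [75, 110, 143], [101, 140, 174], [115, 159, 193], [113, 162, 198], [120, 169, 204], [117, 164, 198], [88, 124, 159], [79, 115, 144], [84, 135, 180], [102, 160, 213], [102, 160, 213], [99, 157, 211], [98, 159, 211], [95, 156, 209], [95, 155, 209], [96, 156, 207], [93, 139, 181]]
225 [[97, 146, 188], [109, 177, 231], [119, 188, 242], [122, 192, 246], [113, 184, 236], [105, 170, 222], [101, 167, 220], [76, 114, 157], [82, 115, 148], [94, 135, 167], [105, 147, 179], [106, 151, 186], [105, 151, 185], [97, 139, 173], [84, 123, 154], [84, 118, 148], [96, 156, 208], [109, 178, 232], [109, 179, 231], [111, 177, 231], [108, 173, 227], [110, 176, 229], [105, 172, 227], [103, 158, 204], [130, 160, 183]]
245 [[96, 147, 195], [79, 137, 186], [43, 70, 104], [47, 77, 107], [45, 73, 99], [44, 71, 100], [46, 77, 104], [88, 123, 155], [98, 140, 176], [108, 154, 188], [117, 163, 201], [120, 171, 206], [122, 169, 205], [112, 155, 189], [111, 156, 190], [94, 135, 164], [59, 91, 122], [49, 85, 122], [55, 89, 127], [57, 87, 121], [53, 92, 132], [93, 154, 209], [102, 159, 208], [135, 169, 195], [141, 174, 196]]
```

Request:
{"api": "servo_tool", "payload": {
  "targets": [
    {"delta_pos": [0.31, 0.08, 0], "turn": [0, 0, -0.04], "gripper": -1},
    {"delta_pos": [0.62, 0.16, 0.09], "turn": [0, 0, -0.08], "gripper": -1},
    {"delta_pos": [0.62, 0.16, 0.09], "turn": [0, 0, -0.08], "gripper": -1},
    {"delta_pos": [0.62, 0.16, 0.09], "turn": [0, 0, -0.08], "gripper": -1},
    {"delta_pos": [0.62, 0.16, 0.09], "turn": [0, 0, -0.08], "gripper": -1},
    {"delta_pos": [0.62, 0.16, 0.09], "turn": [0, 0, -0.08], "gripper": -1},
    {"delta_pos": [0.62, 0.16, 0.09], "turn": [0, 0, -0.08], "gripper": -1},
    {"delta_pos": [0.62, 0.16, 0.09], "turn": [0, 0, -0.08], "gripper": -1}
  ]
}}

```text
clock: 1.98
eef_pos: [0.5202, 0.0168, 0.2034]
tool_rot: [0.69, 0.724, -0.0, -0.0]
ft_force: [1.3, -0.3, 0.3]
grip_width: 0.087
finger_force: 0.0
```

Run:
```python
from h import *
i,c=snap("wrist","pics/w2.png"); np.save("w2.npy",c,allow_pickle=True)
print(observe()['eef_pos'])
```

```text
[0.52090733 0.02371783 0.20320178]
```

View pics/w2.png

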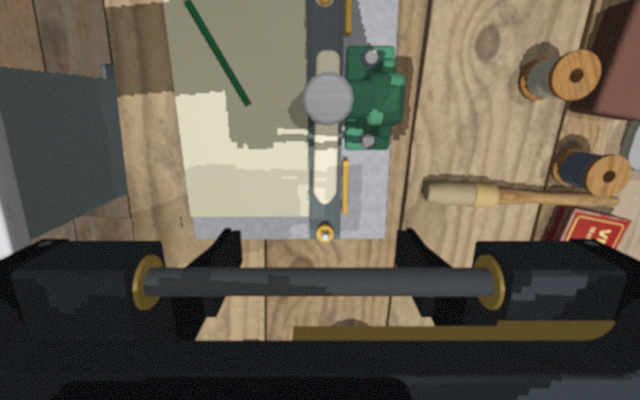

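The folder lies along the bar from (328,50) to (325,204). The plunger head is at (328,98) and the near nut at (325,233).

Run:
```python
from h import *
c=np.load("w2.npy",allow_pickle=True).item()
f=lambda u,z:onz("wrist",u,z,c)
print("ends",f((328,50),.038),f((325,204),.038),"edges",f((314,165),.038),f((338,165),.038),f((316,140),.038),f((338,140),.038),"nut",f((325,233),.042),"head",f((328,98),.14))
i=cv2.imread("pics/w2.png")
for r in (145,160,175,188): print(r,i[r,300:352:2].mean(1).astype(int).tolist() if 0 else i[r,300:352:2].sum(1).tolist())
print(observe()['eef_pos'],mv((.524,.018,.12),down(.055)))
```

```text
ends [0.5247 0.1406 0.038 ] [ 0.5299 -0.0056  0.038 ] edges [0.5167 0.0348 0.038 ] [0.5406 0.0359 0.038 ] [0.5175 0.0596 0.038 ] [0.539  0.0606 0.038 ] nut [ 0.5314 -0.0363  0.042 ] head [0.5241 0.0978 0.14  ]
145 [635, 638, 639, 585, 372, 217, 204, 296, 424, 445, 433, 439, 444, 446, 440, 445, 441, 444, 414, 312, 320, 491, 426, 290, 350, 361]
160 [638, 637, 635, 620, 468, 358, 340, 544, 682, 693, 697, 691, 693, 693, 690, 688, 690, 688, 606, 366, 364, 351, 289, 328, 465, 539]
175 [568, 570, 564, 571, 487, 290, 318, 516, 622, 621, 624, 626, 628, 624, 621, 620, 619, 609, 476, 315, 292, 329, 453, 462, 437, 463]
188 [636, 635, 643, 642, 545, 355, 373, 590, 680, 682, 680, 666, 659, 632, 627, 620, 624, 604, 455, 313, 338, 356, 461, 450, 428, 454]
[0.52090733 0.02371783 0.20320178] (array([-0.0126,  0.0053,  0.1663]), array([ 0.0014, -0.0067,  0.0027]))
```

Request:
{"api": "servo_tool", "payload": {
  "targets": [
    {"delta_pos": [-0.01, 0.01, 0.15], "turn": [0, 0, 0.015], "gripper": -1},
    {"delta_pos": [-0.01, 0.01, 0.2], "turn": [0, 0, 0.015], "gripper": -1},
    {"delta_pos": [-0.01, 0.01, 0.24], "turn": [0, 0, 0.015], "gripper": -1},
    {"delta_pos": [-0.01, 0.01, 0.26], "turn": [0, 0, 0.015], "gripper": -1},
    {"delta_pos": [-0.01, 0.01, 0.28], "turn": [0, 0, 0.015], "gripper": -1},
    {"delta_pos": [-0.01, 0.01, 0.28], "turn": [0, 0, 0.015], "gripper": -1},
    {"delta_pos": [-0.01, 0.01, 0.28], "turn": [0, 0, 0.015], "gripper": -1}
  ]
}}

```text
clock: 2.62
eef_pos: [0.5263, 0.0107, 0.0652]
tool_rot: [0.693, 0.721, 0.001, 0.001]
ft_force: [0.2, 0.6, 0.3]
grip_width: 0.0871
finger_force: 0.0
```

Run:
```python
from h import *
i,c=snap("wrist","pics/w3.png"); np.save("w3.npy",c,allow_pickle=True)
s=observe();print(s['eef_pos'],s['ft_force'],mv((.526,.018,.0535),down(.045)))
for p in [(.5245,.0675,.038),(.528,-.006,.038)]: print(px("wrist",p,c))
# folder edges near grasp
for r in range(150,260,15): print(r,i[r,290:366:3].sum(1).tolist())
```

```text
[0.52667907 0.01097418 0.06579699] [ 0.10323959 -0.21975302  0.70686571] (array([ 0.0141, -0.0009,  0.0246]), array([ 0.0044,  0.0004, -0.0081]))
[315.8 143.6]
[317.3 265.4]
150 [221, 222, 210, 278, 463, 481, 481, 481, 477, 476, 486, 483, 487, 476, 483, 481, 479, 300, 224, 241, 260, 171, 187, 230, 215, 222]
165 [230, 208, 224, 278, 441, 483, 477, 480, 478, 479, 482, 477, 478, 475, 475, 473, 463, 267, 230, 256, 324, 171, 207, 225, 217, 223]
180 [277, 209, 215, 279, 453, 477, 480, 477, 480, 473, 483, 479, 480, 484, 474, 468, 468, 263, 214, 282, 352, 358, 507, 575, 578, 579]
195 [265, 220, 214, 286, 456, 475, 472, 463, 469, 477, 468, 474, 478, 473, 468, 476, 447, 243, 217, 226, 257, 327, 453, 446, 243, 249]
210 [458, 144, 163, 268, 342, 355, 361, 344, 353, 357, 348, 351, 344, 355, 343, 340, 343, 178, 150, 208, 241, 239, 242, 345, 430, 477]
225 [318, 331, 324, 321, 342, 345, 344, 339, 336, 354, 350, 347, 347, 347, 358, 341, 338, 380, 388, 392, 280, 334, 339, 456, 493, 502]
240 [604, 287, 183, 249, 342, 347, 341, 346, 347, 348, 362, 394, 472, 468, 460, 462, 419, 310, 316, 345, 459, 549, 539, 512, 505, 508]
255 [610, 459, 326, 324, 333, 357, 615, 654, 659, 652, 655, 657, 654, 684, 525, 384, 384, 385, 385, 292, 489, 542, 535, 495, 513, 512]
```

Request:
{"api": "servo_tool", "payload": {
  "targets": [
    {"delta_pos": [0.01, 0.002, 0.015], "turn": [0.004, 0, 0], "gripper": -1},
    {"delta_pos": [0.01, 0.002, 0.024], "turn": [0.004, 0, 0], "gripper": -1},
    {"delta_pos": [0.01, 0.002, 0.024], "turn": [0.004, 0, 0], "gripper": -0.2},
    {"delta_pos": [0.01, 0.002, 0.024], "turn": [0.004, 0, 0], "gripper": 0},
    {"delta_pos": [0.01, 0.002, 0.024], "turn": [0.004, 0, 0], "gripper": 0.2},
    {"delta_pos": [0.01, 0.002, 0.024], "turn": [0.004, 0, 0], "gripper": 0.4},
    {"delta_pos": [0.01, 0.002, 0.024], "turn": [0.004, 0, 0], "gripper": 1},
    {"delta_pos": [0.01, 0.002, 0.024], "turn": [0.004, 0, 0], "gripper": 1}
  ],
  "force": 15
}}

```text
clock: 3.33
eef_pos: [0.5261, 0.0162, 0.0522]
tool_rot: [0.693, 0.721, -0.001, -0.001]
ft_force: [0.6, -0.4, -0.7]
grip_width: 0.0549
finger_force: 0.0
```

Run:
```python
from h import *
s=observe();print(s['eef_pos'],s['ft_force'],s['grip_width'],s['finger_force'],mv((.45,.022,.0565)))
```

```text
[0.52605298 0.01621759 0.052177  ] [ 0.56413532 -0.36208571 -0.65616123] 0.054930254316443536 0.0 (array([ 0.0176, -0.1516, -0.0082]), np.int64(0))
```

Request:
{"api": "servo_tool", "payload": {
  "targets": [
    {"delta_pos": [0, 0, 0], "turn": [0, 0, 0], "gripper": 1},
    {"delta_pos": [0, 0, 0], "turn": [0, 0, 0], "gripper": 1},
    {"delta_pos": [0, 0, 0], "turn": [0, 0, 0], "gripper": 1},
    {"delta_pos": [0, 0, 0], "turn": [0, 0, 0], "gripper": 1},
    {"delta_pos": [0, 0, 0], "turn": [0, 0, 0], "gripper": 1},
    {"delta_pos": [0, 0, 0], "turn": [0, 0, 0], "gripper": 1}
  ]
}}

```text
clock: 3.83
eef_pos: [0.526, 0.0162, 0.0521]
tool_rot: [0.693, 0.721, -0.001, -0.001]
ft_force: [0.2, -0.1, 0.5]
grip_width: 0.0233
finger_force: 15.0
```

Request:
{"api": "servo_tool", "payload": {
  "targets": [
    {"delta_pos": [0, 0, -0.003], "turn": [0, 0, 0], "gripper": 1},
    {"delta_pos": [0, -0.01, -0.004], "turn": [0, 0, 0], "gripper": 1},
    {"delta_pos": [0, -0.03, -0.004], "turn": [0, 0, 0], "gripper": 1},
    {"delta_pos": [0, -0.055, -0.004], "turn": [0, 0, 0], "gripper": 1},
    {"delta_pos": [0, -0.08, -0.004], "turn": [0, 0, 0], "gripper": 1},
    {"delta_pos": [0, -0.11, -0.004], "turn": [0, 0, 0], "gripper": 1},
    {"delta_pos": [0, -0.14, -0.004], "turn": [0, 0, 0], "gripper": 1}
  ]
}}

```text
clock: 4.42
eef_pos: [0.4543, 0.0133, 0.0542]
tool_rot: [0.693, 0.721, -0.002, -0.001]
ft_force: [0.3, -0.1, 0.1]
grip_width: 0.0234
finger_force: 15.0
```

Request:
{"api": "servo_tool", "payload": {
  "targets": [
    {"delta_pos": [-0.05, 0, -0.08], "turn": [0, 0, 0], "gripper": 1},
    {"delta_pos": [-0.12, 0, -0.14], "turn": [0, 0, 0], "gripper": 1},
    {"delta_pos": [-0.19, 0, -0.16], "turn": [0, 0, 0.1], "gripper": 1},
    {"delta_pos": [-0.267, 0, -0.16], "turn": [0, 0, 0.25], "gripper": 1},
    {"delta_pos": [-0.267, 0, -0.16], "turn": [0, 0, 0.4], "gripper": 1},
    {"delta_pos": [-0.267, 0, -0.16], "turn": [0, 0, 0.56], "gripper": 1},
    {"delta_pos": [-0.267, 0, -0.16], "turn": [0, 0, 0.7], "gripper": 1},
    {"delta_pos": [-0.267, 0, -0.16], "turn": [0, 0, 0.85], "gripper": 1}
  ]
}}

```text
clock: 5.08
eef_pos: [0.4602, -0.1201, 0.1341]
tool_rot: [0.892, 0.451, -0.002, -0.001]
ft_force: [0.2, 0.2, 0.2]
grip_width: 0.0232
finger_force: 15.0
```

Run:
```python
from h import *
s=observe();print(s['eef_pos'],s['joint_pos'],s['grip_width'],mv((.46,-.12,.06),down(-1.5)))
```

```text
[ 0.46021035 -0.12010613  0.13413018] [ 0.55465418  0.32086088 -0.46186713  2.08166412  0.20129456  0.78490949
 -0.66528107] 0.02318628004192708 (array([ 0.0003, -0.    ,  0.1483]), array([-0.0022,  0.0048,  1.1017]))
```

Request:
{"api": "servo_tool", "payload": {
  "targets": [
    {"delta_pos": [0, 0, 0.03], "turn": [0, 0, 0.16], "gripper": 1},
    {"delta_pos": [0, 0, 0.06], "turn": [0, 0, 0.32], "gripper": 1},
    {"delta_pos": [0, 0, 0.1], "turn": [0, 0, 0.48], "gripper": 1},
    {"delta_pos": [0, 0, 0.13], "turn": [0, 0, 0.64], "gripper": 1},
    {"delta_pos": [0, 0, 0.15], "turn": [0, 0, 0.8], "gripper": 1},
    {"delta_pos": [0, 0, 0.17], "turn": [0, 0, 0.95], "gripper": 1},
    {"delta_pos": [0, 0, 0.19], "turn": [0, 0, 1.0], "gripper": 1},
    {"delta_pos": [0, 0, 0.2], "turn": [0, 0, 1.0], "gripper": 1}
  ]
}}

```text
clock: 5.75
eef_pos: [0.4596, -0.1195, 0.0333]
tool_rot: [0.997, 0.078, -0.003, -0.0]
ft_force: [0.5, -0.0, 0.6]
grip_width: 0.0233
finger_force: 15.0
```

Run:
```python
from h import *
s=observe();print(s['eef_pos'],s['ft_force'],s['grip_width'],mv((.46,-.12,.0235)))
i,c=snap("scene","pics/s2.png"); b=i[150:280,270:430]; cv2.imwrite('pics/s2c.png',cv2.resize(b,None,fx=4,fy=4,interpolation=2))
```

```text
[ 0.45955459 -0.11945666  0.03328854] [ 0.45937734 -0.01376804  0.62942527] 0.023315746370653586 (array([0.0008, 0.0012, 0.0196]), np.int64(0))
```

View pics/s2c.png

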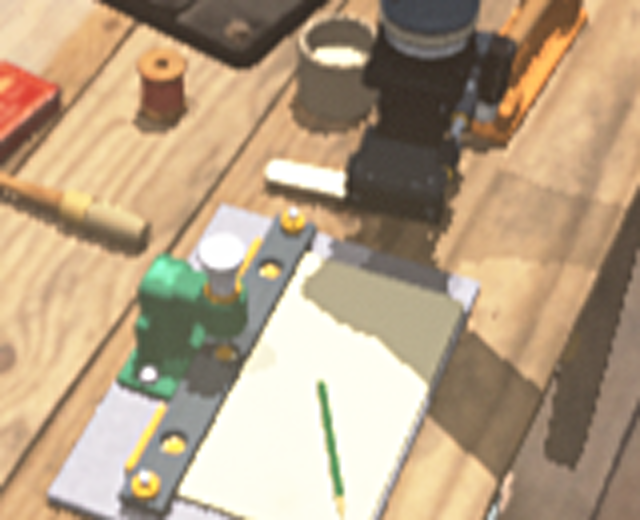

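The folder is held level beside the jig, at about (305,178) in the crop, and the plunger is clear. I'll lower it and release.

Request:
{"api": "servo_tool", "payload": {
  "targets": [
    {"delta_pos": [0, 0, 0.01], "turn": [0, 0, 0], "gripper": 1},
    {"delta_pos": [0, 0, 0.018], "turn": [0, 0, 0], "gripper": 1},
    {"delta_pos": [0, 0, 0.022], "turn": [0, 0, 0], "gripper": 1},
    {"delta_pos": [0, 0, 0.022], "turn": [0, 0, 0], "gripper": 1},
    {"delta_pos": [0, 0, 0.022], "turn": [0, 0, 0], "gripper": 0.1},
    {"delta_pos": [0, 0, 0.022], "turn": [0, 0, 0], "gripper": 0},
    {"delta_pos": [0, 0, 0.022], "turn": [0, 0, 0], "gripper": 0},
    {"delta_pos": [0, 0, 0.022], "turn": [0, 0, 0], "gripper": 0}
  ]
}}

```text
clock: 6.47
eef_pos: [0.4614, -0.12, 0.0235]
tool_rot: [0.997, 0.079, -0.001, 0.0]
ft_force: [-0.7, -0.3, 0.4]
grip_width: 0.0402
finger_force: 0.0
```

Request:
{"api": "servo_tool", "payload": {
  "targets": [
    {"delta_pos": [0, 0, -0.04], "turn": [0, 0, 0], "gripper": 0},
    {"delta_pos": [0, 0, -0.1], "turn": [0, 0, 0], "gripper": 0},
    {"delta_pos": [0, 0, -0.18], "turn": [0, 0, -0.16], "gripper": 0},
    {"delta_pos": [0, 0, -0.25], "turn": [0, 0, -0.32], "gripper": 0},
    {"delta_pos": [0, 0, -0.28], "turn": [0, 0, -0.48], "gripper": -1},
    {"delta_pos": [0, 0, -0.28], "turn": [0, 0, -0.64], "gripper": -1},
    {"delta_pos": [0, 0, -0.28], "turn": [0, 0, -0.8], "gripper": -1},
    {"delta_pos": [0, 0, -0.28], "turn": [0, 0, -0.95], "gripper": -1}
  ]
}}

```text
clock: 7.13
eef_pos: [0.4618, -0.12, 0.164]
tool_rot: [0.898, 0.439, -0.001, 0.0]
ft_force: [-0.1, -0.0, -1.1]
grip_width: 0.0622
finger_force: 0.0
```

Run:
```python
from h import *
s=observe();print(s['eef_pos'],s['joint_pos'],mv((.443,-.286,.165),down(-.015)))
```

```text
[ 0.46176708 -0.12001067  0.16403743] [ 0.53502412  0.27278393 -0.43276997  2.0537094   0.15295013  0.84659082
 -0.64685363] (array([-0.285 ,  0.1743, -0.0015]), array([-0.0017,  0.0019, -0.8229]))
```

Request:
{"api": "servo_tool", "payload": {
  "targets": [
    {"delta_pos": [-0.05, 0.03, 0], "turn": [0, 0, -0.15], "gripper": -1},
    {"delta_pos": [-0.12, 0.07, 0], "turn": [0, 0, -0.3], "gripper": -1},
    {"delta_pos": [-0.18, 0.11, 0], "turn": [0, 0, -0.45], "gripper": -1},
    {"delta_pos": [-0.24, 0.15, 0], "turn": [0, 0, -0.6], "gripper": -1},
    {"delta_pos": [-0.285, 0.174, 0], "turn": [0, 0, -0.75], "gripper": -1},
    {"delta_pos": [-0.285, 0.174, 0], "turn": [0, 0, -0.823], "gripper": -1},
    {"delta_pos": [-0.285, 0.174, 0], "turn": [0, 0, -0.823], "gripper": -1}
  ]
}}

```text
clock: 7.72
eef_pos: [0.4409, -0.2877, 0.1631]
tool_rot: [0.716, 0.698, -0.001, -0.001]
ft_force: [0.5, 1.0, 0.1]
grip_width: 0.0867
finger_force: 0.0
```

Run:
```python
from h import *
i,c=snap("wrist","pics/w4.png"); np.save("w4.npy",c,allow_pickle=True)
s=observe();print(s['eef_pos'],mv((.443,-.286,.0575),down(-.015)))
cv2.imwrite("pics/w4c.png",cv2.resize(i[40:300,200:460],None,fx=2.2,fy=2.2,interpolation=2))
```

```text
[ 0.44145009 -0.28597062  0.16318777] (array([-1.000e-04,  3.800e-03,  2.114e-01]), array([-0.004 , -0.0006, -0.0111]))
```

View pics/w4c.png

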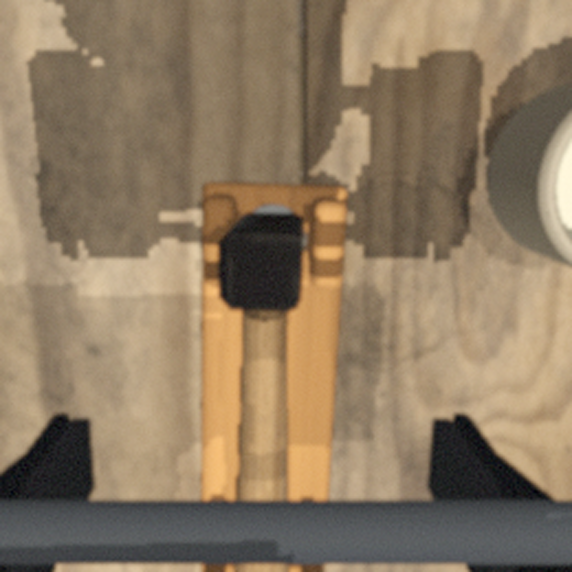

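The hammer head top is centred at about (319,163) in the full frame, and the handle axis runs at column 320.

Run:
```python
from h import *
c=np.load("w4.npy",allow_pickle=True).item()
f=lambda u,z:onz("wrist",u,z,c)
print(np.array(c["T"])[:3,3],"head",f((319.1,163.6),.092),f((301,163.6),.092),f((336.4,163.6),.092),f((319,147),.092),f((319,180.5),.092),"handle",f((320.5,199),.0565),f((320,245),.0565),"base",f((293,220),.01),f((353,220),.01),"base end",f((325,123),.01))
```

```text
[ 0.44489165 -0.20949911  0.30617684] head [ 0.4438 -0.2501  0.092 ] [ 0.4312 -0.2498  0.092 ] [ 0.4557 -0.2504  0.092 ] [ 0.444  -0.2386  0.092 ] [ 0.4434 -0.2621  0.092 ] handle [ 0.444  -0.2868  0.0565] [ 0.4426 -0.3287  0.0565] base [ 0.4156 -0.3227  0.01  ] [ 0.4761 -0.3241  0.01  ] base end [ 0.4497 -0.2279  0.01  ]
```

Request:
{"api": "servo_tool", "payload": {
  "targets": [
    {"delta_pos": [-0.006, 0.004, 0.06], "turn": [-0.004, 0, 0.01], "gripper": -1},
    {"delta_pos": [-0.006, 0.004, 0.12], "turn": [-0.004, 0, 0.01], "gripper": -1},
    {"delta_pos": [-0.006, 0.004, 0.17], "turn": [-0.004, 0, 0.01], "gripper": -1},
    {"delta_pos": [-0.006, 0.004, 0.2], "turn": [-0.004, 0, 0.01], "gripper": -0.5},
    {"delta_pos": [-0.006, 0.004, 0.211], "turn": [-0.004, 0, 0.01], "gripper": 0},
    {"delta_pos": [-0.006, 0.004, 0.211], "turn": [-0.004, 0, 0.01], "gripper": 1},
    {"delta_pos": [-0.006, 0.004, 0.211], "turn": [-0.004, 0, 0.01], "gripper": 1},
    {"delta_pos": [-0.006, 0.004, 0.211], "turn": [-0.004, 0, 0.01], "gripper": 1}
  ],
  "force": 50
}}

```text
clock: 8.43
eef_pos: [0.4445, -0.2887, 0.0592]
tool_rot: [0.717, 0.697, 0.0, 0.001]
ft_force: [0.1, 0.3, -0.2]
grip_width: 0.0618
finger_force: 0.0
```

Request:
{"api": "servo_tool", "payload": {
  "targets": [
    {"delta_pos": [0, 0, 0], "turn": [0, 0, 0], "gripper": 1},
    {"delta_pos": [0, 0, 0], "turn": [0, 0, 0], "gripper": 1},
    {"delta_pos": [0, 0, 0], "turn": [0, 0, 0], "gripper": 1},
    {"delta_pos": [0, 0, 0], "turn": [0, 0, 0], "gripper": 1},
    {"delta_pos": [0, 0, 0], "turn": [0, 0, 0], "gripper": 1},
    {"delta_pos": [0, 0, 0], "turn": [0, 0, 0], "gripper": 1},
    {"delta_pos": [0, 0, 0], "turn": [0, 0, 0], "gripper": 1}
  ]
}}

```text
clock: 9.02
eef_pos: [0.4434, -0.2888, 0.0579]
tool_rot: [0.717, 0.697, -0.0, 0.0]
ft_force: [0.1, -0.1, 0.4]
grip_width: 0.0173
finger_force: 49.9
```

Run:
```python
from h import *
s=observe();print(s['clock'],s['eef_pos'],s['tool_rot'],s['ft_force'],s['torque'],s['grip_width'],s['finger_force'])
np.save('grip.npy',np.r_[s['eef_pos'],s['tool_rot']])
```

```text
9.0167 [ 0.44343944 -0.28879332  0.057889  ] [ 7.17348232e-01  6.96714776e-01 -3.34936321e-06  1.88008198e-04] [ 0.14513807 -0.1123441   0.42412909] [-0.04430424 -0.1577848  -0.12216688] 0.01732897205281684 49.946724515661174
```

Request:
{"api": "servo_tool", "payload": {
  "targets": [
    {"delta_pos": [0, 0, -0.01], "turn": [0, 0, 0], "gripper": 1},
    {"delta_pos": [0, 0, -0.03], "turn": [0, 0, 0], "gripper": 1},
    {"delta_pos": [0, 0, -0.07], "turn": [0, 0, 0], "gripper": 1},
    {"delta_pos": [0, 0, -0.13], "turn": [0, 0, 0], "gripper": 1},
    {"delta_pos": [0, 0, -0.2], "turn": [0, 0, 0], "gripper": 1},
    {"delta_pos": [0, 0, -0.27], "turn": [0, 0, 0], "gripper": 1},
    {"delta_pos": [0, 0, -0.34], "turn": [0, 0, 0], "gripper": 1},
    {"delta_pos": [0, 0, -0.38], "turn": [0, 0, 0], "gripper": 1}
  ]
}}

```text
clock: 9.68
eef_pos: [0.4444, -0.2888, 0.2525]
tool_rot: [0.717, 0.697, 0.0, 0.003]
ft_force: [1.0, -1.1, -2.7]
grip_width: 0.0174
finger_force: 49.9
```

Run:
```python
from h import *
s=observe();print(s['eef_pos'],s['ft_force'],s['torque'],s['grip_width'],mv((.520,.059,.25),down(0.02)))
```

```text
[ 0.44444901 -0.28875115  0.25245719] [ 1.02214086 -1.09162077 -2.68331743] [-0.04191918 -0.18405594  0.02896347] 0.01741260795285643 (array([0.6995, 0.1313, 0.0033]), array([ 0.0057,  0.0041, -0.0616]))
```

Request:
{"api": "servo_tool", "payload": {
  "targets": [
    {"delta_pos": [0.05, 0.01, 0], "turn": [0, 0, 0], "gripper": 1},
    {"delta_pos": [0.12, 0.02, 0], "turn": [0, 0, 0], "gripper": 1},
    {"delta_pos": [0.2, 0.04, 0], "turn": [0, 0, 0], "gripper": 1},
    {"delta_pos": [0.28, 0.05, 0], "turn": [0, 0, 0], "gripper": 1},
    {"delta_pos": [0.36, 0.07, 0], "turn": [0, 0, 0], "gripper": 1},
    {"delta_pos": [0.44, 0.08, 0], "turn": [0, 0, 0], "gripper": 1},
    {"delta_pos": [0.52, 0.1, 0], "turn": [0, 0, 0], "gripper": 1},
    {"delta_pos": [0.59, 0.11, 0], "turn": [0, 0, 0], "gripper": 1}
  ]
}}

```text
clock: 10.35
eef_pos: [0.5068, 0.0076, 0.2485]
tool_rot: [0.717, 0.697, 0.0, 0.0]
ft_force: [1.0, 0.5, -3.7]
grip_width: 0.017
finger_force: 49.9
```

Request:
{"api": "servo_tool", "payload": {
  "targets": [
    {"delta_pos": [0.05, 0.01, 0], "turn": [0, 0, 0], "gripper": 1},
    {"delta_pos": [0.085, 0.016, 0], "turn": [0, 0, 0], "gripper": 1},
    {"delta_pos": [0.105, 0.02, 0], "turn": [0, 0, 0], "gripper": 1},
    {"delta_pos": [0.11, 0.021, 0], "turn": [0, 0, 0], "gripper": 1},
    {"delta_pos": [0.11, 0.021, 0], "turn": [0, 0, 0], "gripper": 1},
    {"delta_pos": [0.11, 0.021, 0], "turn": [0, 0, 0], "gripper": 1}
  ]
}}

```text
clock: 10.85
eef_pos: [0.5187, 0.0576, 0.2476]
tool_rot: [0.718, 0.696, -0.001, 0.0]
ft_force: [-0.1, 0.3, -3.0]
grip_width: 0.0172
finger_force: 49.9
```

Run:
```python
from h import *
i,c=snap("scene","pics/s3.png"); k,_=snap("top","pics/t3.png")
s=observe();print(s['eef_pos'],s['tool_rot'],s['ft_force'],s['torque'],mv((.520,.059,.20)))
o=np.hstack([cv2.resize(i[140:280,270:400],(390,420),interpolation=2),cv2.resize(k[140:280,240:370],(390,420),interpolation=2)])
cv2.imwrite('pics/st3.png',o)
```

```text
[0.51880077 0.05734225 0.24760355] [ 7.18195112e-01  6.95841416e-01 -6.50716049e-04  2.85989829e-04] [ 0.36233854 -0.61951165 -2.01104782] [ 0.01946223 -0.13345045  0.01271295] (array([0.0035, 0.0023, 0.0952]), np.int64(0))
```

View pics/st3.png

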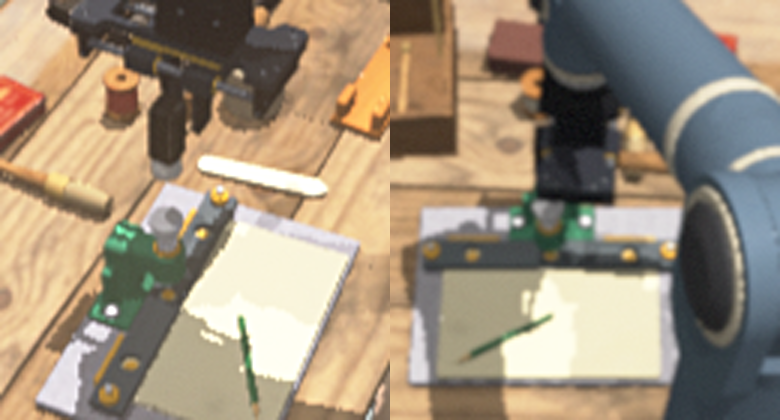

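The hammer face shows at scene pixel (324.7, 197), directly above the plunger head at (325.5, 212). The folder lies flat on the bench. I'll check the face against its projection.

Run:
```python
from h import *
z=.2476-.048
print(px("scene",(.52,.0965,z)),onz("scene",(324.7,197.3-1),z), px("scene",(.52,.098,.14)), onz("scene",(325.5,212.5),.14))
```

```text
[324.9 197.5] [0.5225 0.0927 0.1996] [325.  212.9] [0.5194 0.096  0.14  ]
```

Request:
{"api": "servo_tool", "payload": {
  "targets": [
    {"delta_pos": [0.003, 0.002, 0.04], "turn": [0, 0, 0], "gripper": 1},
    {"delta_pos": [0.003, 0.002, 0.08], "turn": [0, 0, 0], "gripper": 1},
    {"delta_pos": [0.003, 0.002, 0.1], "turn": [0, 0, 0], "gripper": 1},
    {"delta_pos": [0.003, 0.002, 0.11], "turn": [0, 0, 0], "gripper": 1},
    {"delta_pos": [0.003, 0.002, 0.12], "turn": [0, 0, 0], "gripper": 1},
    {"delta_pos": [0.003, 0.002, 0.13], "turn": [0, 0, 0], "gripper": 1},
    {"delta_pos": [0.003, 0.002, 0.135], "turn": [0, 0, 0], "gripper": 1},
    {"delta_pos": [0.003, 0.002, 0.135], "turn": [0, 0, 0], "gripper": 1}
  ],
  "force": 60
}}

```text
clock: 11.62
eef_pos: [0.5204, 0.0604, 0.1805]
tool_rot: [0.717, 0.697, 0.0, 0.001]
ft_force: [0.4, -1.9, -0.8]
grip_width: 0.0174
finger_force: 59.9
```

Run:
```python
from h import *
s=observe();print(s['eef_pos'],s['tool_rot'],s['ft_force'],s['torque'])
```

```text
[0.52039659 0.06036281 0.18052161] [7.17357503e-01 6.96705057e-01 2.10875121e-05 5.25200277e-04] [ 0.42583892 -1.85424324 -0.82175239] [-0.20739593 -0.00328077 -0.01078766]
```

Contact with the plunger is confirmed: about 2.5 N of spring force. I'll press on gradually.

Request:
{"api": "servo_tool", "payload": {
  "targets": [
    {"delta_pos": [0, 0, 0.006], "turn": [0, 0, 0], "gripper": 1},
    {"delta_pos": [0, 0, 0.012], "turn": [0, 0, 0], "gripper": 1},
    {"delta_pos": [0, 0, 0.016], "turn": [0, 0, 0], "gripper": 1},
    {"delta_pos": [0, 0, 0.019], "turn": [0, 0, 0], "gripper": 1},
    {"delta_pos": [0, 0, 0.022], "turn": [0, 0, 0], "gripper": 1},
    {"delta_pos": [0, 0, 0.022], "turn": [0, 0, 0], "gripper": 1}
  ]
}}

```text
clock: 12.12
eef_pos: [0.521, 0.0594, 0.1706]
tool_rot: [0.718, 0.696, -0.0, 0.002]
ft_force: [-1.7, -5.3, 8.2]
grip_width: 0.0174
finger_force: 59.9
```

Run:
```python
from h import *
s=observe();print(s['eef_pos'],s['tool_rot'],s['ft_force'],s['torque'])
i,c=snap("scene","pics/s4.png")
cv2.imwrite('pics/s4c.png',cv2.resize(i[140:280,270:400],None,fx=4,fy=4,interpolation=2))
```

```text
[0.52104268 0.05935124 0.17058093] [ 7.17642775e-01  6.96409557e-01 -2.43353701e-04  1.58657238e-03] [-1.71633306 -5.32674335  8.19348806] [-0.8342107   0.30545548  0.07160187]
```

Request:
{"api": "servo_tool", "payload": {
  "targets": [
    {"delta_pos": [0, 0, 0.003], "turn": [0, 0, 0], "gripper": 1},
    {"delta_pos": [0, 0, 0.006], "turn": [0, 0, 0], "gripper": 1},
    {"delta_pos": [0, 0, 0.008], "turn": [0, 0, 0], "gripper": 1},
    {"delta_pos": [0, 0, 0.008], "turn": [0, 0, 0], "gripper": 1}
  ]
}}

```text
clock: 12.5
eef_pos: [0.5211, 0.0592, 0.1669]
tool_rot: [0.718, 0.696, -0.0, 0.002]
ft_force: [-2.1, -4.5, 10.7]
grip_width: 0.0171
finger_force: 59.9
```

Run:
```python
from h import *
s=observe();print(s['eef_pos'],s['tool_rot'],s['ft_force'],s['torque'])
```

```text
[0.52112135 0.05921227 0.1669346 ] [ 7.17691838e-01  6.96358364e-01 -2.48419163e-04  1.84201697e-03] [-2.13171144 -4.5195197  10.72308554] [-0.86158213  0.37275851  0.0100096 ]
```

Request:
{"api": "servo_tool", "payload": {
  "targets": [
    {"delta_pos": [0, 0, 0.004], "turn": [0, 0, 0], "gripper": 1},
    {"delta_pos": [0, 0, 0.007], "turn": [0, 0, 0], "gripper": 1},
    {"delta_pos": [0, 0, 0.007], "turn": [0, 0, 0], "gripper": 1}
  ]
}}

```text
clock: 12.75
eef_pos: [0.5217, 0.058, 0.1642]
tool_rot: [0.718, 0.696, -0.001, 0.003]
ft_force: [-3.3, -9.1, 17.7]
grip_width: 0.0171
finger_force: 59.9
```

Run:
```python
from h import *
s=observe();print(s['eef_pos'],s['tool_rot'],s['ft_force'],s['torque'])
i,c=snap("scene","pics/s5.png")
a=cv2.imread('pics/s3.png')[150:235,290:360]
cv2.imwrite('pics/s5c.png',np.hstack([cv2.resize(q,None,fx=5,fy=5,interpolation=2) for q in (a,i[150:235,290:360])]))
```

```text
[0.52167424 0.05796228 0.16419007] [ 0.71796305  0.69607495 -0.00074445  0.00285757] [-3.3385334  -9.12807264 17.70693897] [-1.52698516  0.75097206  0.1024916 ]
```

View pics/s5c.png

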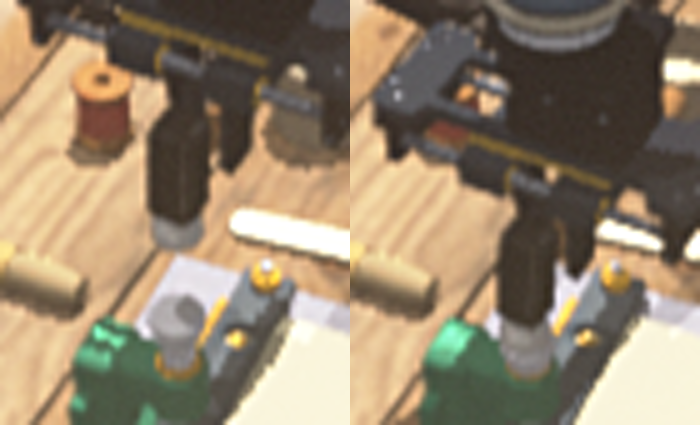

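The hammer face sits squarely on the plunger at (525,335) in the right crop, and the force has risen to about 21 N. I'll press a little more to confirm the cap is solid.

Request:
{"api": "servo_tool", "payload": {
  "targets": [
    {"delta_pos": [0, 0, 0.003], "turn": [0, 0, 0], "gripper": 1},
    {"delta_pos": [0, 0, 0.006], "turn": [0, 0, 0], "gripper": 1},
    {"delta_pos": [0, 0, 0.006], "turn": [0, 0, 0], "gripper": 1}
  ]
}}

```text
clock: 13.05
eef_pos: [0.5223, 0.056, 0.162]
tool_rot: [0.718, 0.696, -0.002, 0.004]
ft_force: [-3.7, -13.1, 24.0]
grip_width: 0.0172
finger_force: 59.9
```

Run:
```python
from h import *
s=observe();print(s['eef_pos'],s['tool_rot'],s['ft_force'],s['torque'])
i,c=snap("scene","pics/s6.png")
# plunger head bottom edge: column profile through head/green boss before and now
for f in ("pics/s3.png","pics/s6.png"):
    q=cv2.imread(f); print([q[r,325].tolist() for r in range(206,230)])
```

```text
[0.52226915 0.05597423 0.16195053] [ 0.71838213  0.69563377 -0.00154523  0.00428745] [ -3.71061075 -13.06340268  24.02519212] [-2.40130423  0.93591642  0.11045878]
[[233, 228, 233], [236, 229, 235], [224, 215, 223], [181, 180, 184], [154, 153, 158], [131, 133, 139], [132, 134, 140], [152, 152, 160], [172, 172, 179], [181, 181, 186], [174, 177, 179], [142, 147, 150], [123, 125, 131], [120, 123, 127], [122, 124, 131], [129, 129, 134], [137, 137, 142], [121, 132, 142], [80, 115, 140], [61, 103, 122], [77, 104, 95], [81, 104, 82], [71, 90, 77], [73, 91, 80]]
[[44, 56, 66], [50, 58, 68], [47, 56, 66], [49, 58, 69], [48, 58, 67], [49, 61, 69], [44, 57, 66], [43, 55, 64], [62, 72, 78], [104, 112, 118], [134, 141, 147], [144, 151, 157], [131, 140, 146], [120, 125, 132], [124, 129, 134], [140, 142, 146], [138, 139, 142], [124, 126, 129], [113, 121, 129], [89, 107, 118], [73, 100, 89], [79, 102, 78], [70, 89, 75], [70, 90, 75]]
```

Request:
{"api": "servo_tool", "payload": {
  "targets": [
    {"delta_pos": [0, 0, -0.01], "turn": [0, 0, 0], "gripper": 1},
    {"delta_pos": [0, 0, -0.03], "turn": [0, 0, 0], "gripper": 1},
    {"delta_pos": [0, 0, -0.06], "turn": [0, 0, 0], "gripper": 1},
    {"delta_pos": [0, 0, -0.12], "turn": [0, 0, 0], "gripper": 1},
    {"delta_pos": [0, 0, -0.18], "turn": [0, 0, 0], "gripper": 1},
    {"delta_pos": [0, 0, -0.18], "turn": [0, 0, 0], "gripper": 1},
    {"delta_pos": [0, 0, -0.18], "turn": [0, 0, 0], "gripper": 1}
  ]
}}

```text
clock: 13.68
eef_pos: [0.5205, 0.0619, 0.25]
tool_rot: [0.717, 0.697, 0.001, 0.001]
ft_force: [-0.4, 0.2, -3.9]
grip_width: 0.0169
finger_force: 60.0
```

Run:
```python
from h import *
s=observe();print(s['eef_pos'],s['tool_rot'],s['ft_force'],s['torque'])
i,c=snap("scene","pics/s7.png")
for n,f in (("before","pics/s3.png"),("now","pics/s7.png")):
    q=cv2.imread(f); h=cv2.cvtColor(q,cv2.COLOR_BGR2HSV)
    m=cv2.inRange(h,(12,110,110),(30,255,255))
    print(n)
    # three holes on bar top: jig y -90,0,90
    for y in (-90,0,90):
        p=px("scene",(.5195-y/1000*.055,.0975+y/1000,.030)); u,v=p.astype(int); w=m[v-6:v+7,u-6:u+7]; Y,X=np.nonzero(w); print(y,p,len(X),(X.mean()+u-6,Y.mean()+v-6) if len(X) else None)
    # hammer face bottom & head axis: dark mask
    g=cv2.cvtColor(q,cv2.COLOR_BGR2GRAY)
    for r in range(178,204,3): print(r,g[r,312:340].tolist())
```

```text
[0.52045219 0.06192078 0.24999005] [0.7168531  0.69722252 0.00132107 0.00080679] [-0.3594201   0.19893473 -3.91860555] [ 0.02973925 -0.09499735  0.03218299]
before
-90 [337.3 217. ] 19 (np.float64(334.42105263157896), np.float64(215.10526315789474))
0 [325.8 237.9] 10 (np.float64(325.5), np.float64(237.8))
90 [313.1 260.7] 20 (np.float64(310.85), np.float64(258.8))
178 [91, 86, 78, 90, 135, 184, 194, 114, 57, 49, 57, 59, 60, 58, 61, 60, 57, 59, 54, 55, 77, 77, 61, 54, 55, 54, 51, 52]
181 [99, 105, 167, 212, 215, 210, 202, 114, 56, 54, 56, 60, 55, 56, 63, 55, 56, 53, 52, 68, 160, 146, 78, 54, 51, 48, 74, 149]
184 [221, 216, 206, 194, 193, 197, 204, 121, 60, 53, 58, 56, 55, 56, 67, 59, 58, 56, 53, 54, 113, 174, 155, 102, 95, 169, 187, 188]
187 [194, 185, 186, 196, 200, 202, 204, 116, 61, 54, 58, 56, 55, 58, 66, 59, 57, 55, 53, 90, 190, 195, 190, 192, 179, 173, 180, 183]
190 [195, 205, 208, 206, 204, 204, 203, 115, 59, 54, 56, 58, 56, 58, 71, 62, 58, 53, 59, 121, 185, 188, 174, 173, 173, 166, 161, 160]
193 [198, 197, 200, 199, 194, 183, 172, 171, 129, 94, 84, 66, 57, 53, 59, 56, 60, 91,
[... 1237 characters left out ...]
5, 204, 206, 206, 208, 207, 107, 51, 52, 59, 57, 57, 62, 67, 61, 53, 53, 81, 164, 188, 188, 186, 174, 173, 172, 166, 159, 159]
193 [197, 198, 200, 200, 196, 185, 169, 122, 100, 101, 91, 69, 60, 56, 56, 76, 122, 184, 192, 190, 181, 176, 181, 187, 242, 255, 255, 255]
196 [195, 191, 189, 189, 182, 172, 146, 130, 147, 151, 152, 153, 150, 132, 126, 122, 120, 163, 179, 184, 186, 194, 180, 164, 172, 235, 253, 254]
199 [182, 186, 187, 185, 182, 176, 179, 173, 139, 123, 130, 135, 128, 131, 133, 149, 164, 185, 195, 189, 173, 172, 183, 192, 186, 185, 197, 175]
202 [184, 182, 175, 166, 159, 162, 143, 108, 149, 191, 188, 177, 203, 232, 234, 225, 222, 217, 209, 193, 185, 189, 184, 182, 189, 200, 201, 197]
```

Run:
```python
import cv2,numpy as np
a=cv2.imread('pics/s3.png').astype(int);b=cv2.imread('pics/s7.png').astype(int)
for n,q in (("before",a),("now",b)):
    print(n)
    for r in range(232,244): print(r,[ (p[2]-p[0]) for p in q[r,316:336]], q[r,316:336].sum(1).tolist())
```

```text
before
232 [np.int64(12), np.int64(10), np.int64(-10), np.int64(-22), np.int64(-18), np.int64(0), np.int64(10), np.int64(7), np.int64(5), np.int64(9), np.int64(9), np.int64(10), np.int64(9), np.int64(10), np.int64(9), np.int64(10), np.int64(9), np.int64(9), np.int64(12), np.int64(15)] [217, 222, 316, 385, 361, 265, 223, 241, 239, 236, 238, 237, 244, 238, 237, 254, 267, 262, 231, 225]
233 [np.int64(10), np.int64(6), np.int64(-17), np.int64(-25), np.int64(-22), np.int64(-4), np.int64(4), np.int64(6), np.int64(8), np.int64(7), np.int64(6), np.int64(9), np.int64(6), np.int64(7), np.int64(14), np.int64(13), np.int64(13), np.int64(12), np.int64(12), np.int64(29)] [214, 235, 355, 390, 388, 298, 256, 241, 242, 240, 241, 243, 232, 244, 233, 237, 238, 232, 220, 331]
234 [np.int64(9), np.int64(-4), np.int64(-20), np.int64(-24), np.int64(-19), np.int64(-3), np.int64(2), np.int64(3), np.int64(5), np.int64(6), np.int64(7), np.int64(8), np.int64(10), np.int64(11), np.int64(13), np.int64(13), np.int64(13), np.int64(11), np.int64(19), np.int64(55)] [228, 288, 381, 389, 372, 329, 330, 303, 274, 271, 2
[... 7298 characters left out ...]
p.int64(7), np.int64(7), np.int64(6), np.int64(8), np.int64(6), np.int64(5), np.int64(6), np.int64(5), np.int64(9), np.int64(6), np.int64(12), np.int64(40), np.int64(38), np.int64(30), np.int64(28), np.int64(24), np.int64(29)] [258, 270, 280, 279, 281, 283, 284, 282, 284, 282, 278, 260, 267, 256, 490, 723, 724, 718, 732, 717]
243 [np.int64(5), np.int64(8), np.int64(7), np.int64(6), np.int64(7), np.int64(8), np.int64(5), np.int64(7), np.int64(7), np.int64(7), np.int64(7), np.int64(7), np.int64(4), np.int64(20), np.int64(52), np.int64(17), np.int64(17), np.int64(20), np.int64(12), np.int64(20)] [257, 276, 279, 273, 272, 276, 286, 290, 283, 279, 288, 283, 259, 290, 677, 748, 748, 740, 753, 740]
```

Request:
{"api": "servo_tool", "payload": {
  "targets": [
    {"delta_pos": [-0.005, 0, 0.04], "turn": [0, 0, 0], "gripper": 1},
    {"delta_pos": [-0.005, 0, 0.08], "turn": [0, 0, 0], "gripper": 1},
    {"delta_pos": [-0.005, 0, 0.11], "turn": [0, 0, 0], "gripper": 1},
    {"delta_pos": [-0.005, 0, 0.13], "turn": [0, 0, 0], "gripper": 1},
    {"delta_pos": [-0.005, 0, 0.15], "turn": [0, 0, 0], "gripper": 1},
    {"delta_pos": [-0.005, 0, 0.158], "turn": [0, 0, 0], "gripper": 1},
    {"delta_pos": [-0.005, 0, 0.158], "turn": [0, 0, 0], "gripper": 1}
  ]
}}

```text
clock: 14.32
eef_pos: [0.519, 0.0581, 0.1687]
tool_rot: [0.717, 0.697, -0.001, -0.001]
ft_force: [-2.6, -1.2, 0.9]
grip_width: 0.0172
finger_force: 60.0
```

Request:
{"api": "servo_tool", "payload": {
  "targets": [
    {"delta_pos": [0, 0, 0.003], "turn": [0, 0, 0], "gripper": 1},
    {"delta_pos": [0, 0, 0.004], "turn": [0, 0, 0], "gripper": 1},
    {"delta_pos": [0, 0, 0.004], "turn": [0, 0, 0], "gripper": 1}
  ]
}}

```text
clock: 14.57
eef_pos: [0.5202, 0.0585, 0.1684]
tool_rot: [0.717, 0.697, 0.0, 0.0]
ft_force: [-2.0, -0.1, 0.4]
grip_width: 0.0171
finger_force: 60.0
```

Request:
{"api": "servo_tool", "payload": {
  "targets": [
    {"delta_pos": [0, 0, 0.003], "turn": [0, 0, 0], "gripper": 1},
    {"delta_pos": [0, 0, 0.004], "turn": [0, 0, 0], "gripper": 1},
    {"delta_pos": [0, 0, 0.004], "turn": [0, 0, 0], "gripper": 1}
  ]
}}

```text
clock: 14.82
eef_pos: [0.5202, 0.0584, 0.166]
tool_rot: [0.717, 0.697, 0.0, 0.0]
ft_force: [-1.5, 0.4, 0.2]
grip_width: 0.017
finger_force: 60.0
```

Request:
{"api": "servo_tool", "payload": {
  "targets": [
    {"delta_pos": [0, 0, 0.003], "turn": [0, 0, 0], "gripper": 1},
    {"delta_pos": [0, 0, 0.004], "turn": [0, 0, 0], "gripper": 1},
    {"delta_pos": [0, 0, 0.004], "turn": [0, 0, 0], "gripper": 1}
  ]
}}

```text
clock: 15.07
eef_pos: [0.5202, 0.0583, 0.1638]
tool_rot: [0.717, 0.697, 0.0, 0.0]
ft_force: [-0.4, 0.0, 1.5]
grip_width: 0.0173
finger_force: 60.0
```

Request:
{"api": "servo_tool", "payload": {
  "targets": [
    {"delta_pos": [0, 0, 0.003], "turn": [0, 0, 0], "gripper": 1},
    {"delta_pos": [0, 0, 0.004], "turn": [0, 0, 0], "gripper": 1},
    {"delta_pos": [0, 0, 0.004], "turn": [0, 0, 0], "gripper": 1}
  ]
}}

```text
clock: 15.32
eef_pos: [0.5205, 0.0576, 0.1626]
tool_rot: [0.717, 0.697, -0.0, 0.001]
ft_force: [-3.4, -2.5, 8.4]
grip_width: 0.0167
finger_force: 60.0
```

Request:
{"api": "servo_tool", "payload": {
  "targets": [
    {"delta_pos": [0, 0, 0.003], "turn": [0, 0, 0], "gripper": 1},
    {"delta_pos": [0, 0, 0.004], "turn": [0, 0, 0], "gripper": 1},
    {"delta_pos": [0, 0, 0.004], "turn": [0, 0, 0], "gripper": 1}
  ]
}}

```text
clock: 15.57
eef_pos: [0.5209, 0.0565, 0.1614]
tool_rot: [0.718, 0.696, -0.001, 0.002]
ft_force: [-3.3, -4.8, 14.3]
grip_width: 0.0171
finger_force: 60.0
```

Run:
```python
from h import *
s=observe();print(s['eef_pos'],s['tool_rot'],s['ft_force'],s['torque'])
i,c=snap("scene","pics/s8.png"); g=cv2.cvtColor(i,cv2.COLOR_BGR2GRAY)
for r in range(186,222,2): print(r,g[r,310:340].tolist())
```

```text
[0.52085588 0.05654591 0.16144725] [ 7.17653849e-01  6.96397463e-01 -6.49638869e-04  1.76191315e-03] [-3.31550979 -4.79755452 14.31365175] [-0.74682286  0.92026992  0.12846019]
186 [216, 222, 123, 60, 53, 53, 55, 58, 59, 58, 60, 79, 95, 103, 104, 101, 97, 85, 65, 73, 113, 83, 56, 57, 56, 66, 79, 91, 92, 94]
188 [213, 201, 186, 177, 163, 163, 134, 87, 68, 58, 56, 74, 84, 58, 59, 70, 82, 90, 101, 83, 70, 67, 61, 63, 61, 57, 64, 58, 62, 60]
190 [194, 189, 194, 201, 206, 208, 205, 204, 200, 176, 141, 138, 179, 98, 48, 51, 52, 57, 60, 60, 61, 58, 62, 61, 69, 64, 68, 67, 67, 67]
192 [187, 195, 199, 200, 204, 201, 197, 186, 176, 170, 171, 188, 182, 114, 62, 54, 56, 56, 58, 59, 60, 60, 62, 58, 61, 63, 62, 61, 60, 68]
194 [193, 199, 199, 196, 195, 193, 186, 174, 161, 167, 177, 149, 99, 61, 54, 54, 57, 58, 56, 52, 61, 63, 61, 64, 61, 62, 62, 62, 60, 67]
196 [197, 197, 193, 190, 192, 187, 179, 169, 172, 180, 155, 83, 56, 60, 61, 60, 58, 57, 59, 70, 66, 61, 70, 68, 60, 57, 57, 57, 55, 80]
198 [194, 186, 184, 183, 186, 188, 182, 181, 186, 192, 134, 68, 53, 55, 60, 60, 61, 65, 60, 58, 56, 57, 70, 
[... 915 characters left out ...]
80, 208, 213, 113, 55, 53, 57, 58, 57, 68, 60, 52, 65, 148, 225, 234, 227, 177, 146, 145, 149, 150, 128]
214 [168, 153, 137, 167, 170, 155, 169, 213, 233, 236, 200, 135, 117, 101, 72, 62, 58, 58, 70, 128, 220, 224, 215, 158, 134, 127, 116, 115, 115, 91]
216 [219, 202, 185, 182, 180, 133, 94, 135, 220, 243, 165, 145, 152, 155, 143, 134, 121, 126, 124, 118, 151, 198, 153, 125, 104, 96, 132, 192, 126, 88]
218 [207, 208, 211, 177, 120, 94, 93, 92, 98, 109, 122, 131, 142, 146, 147, 147, 134, 128, 123, 118, 123, 132, 147, 149, 152, 197, 184, 133, 104, 101]
220 [169, 170, 184, 121, 93, 97, 96, 98, 95, 96, 126, 132, 133, 132, 134, 128, 123, 127, 126, 128, 120, 140, 154, 151, 116, 80, 70, 74, 76, 78]
```

Run:
```python
from h import *
def locate(f,pred):
    a=cv2.imread('pics/s3.png'); b=cv2.imread(f)
    K=8; t=cv2.resize(a[190:200,319:333],None,fx=K,fy=K,interpolation=cv2.INTER_CUBIC)
    u,v=pred; x0,y0=int(319+u)-5,int(190+v)-6
    w=cv2.resize(b[y0:y0+22,x0:x0+24],None,fx=K,fy=K,interpolation=cv2.INTER_CUBIC)
    r=cv2.matchTemplate(w,t,cv2.TM_CCOEFF_NORMED); _,m,_,l=cv2.minMaxLoc(r); return x0+l[0]/K-319,y0+l[1]/K-190,m
p0=np.array([.5188,.0573+.039,.1996]); q0=px("scene",p0)
for f,e in (("pics/s7.png",(.52045,.06192,.250)),("pics/s5.png",(.5217,.058,.1642)),("pics/s6.png",(.5223,.056,.162)),("pics/s8.png",(.52086,.05655,.16145))):
    p=np.array(e)+[0,.039,-.048]; d=px("scene",p)-q0; m=locate(f,d)
    print(f,"rigid pred",d,"seen",np.round(m,2),"px per mm z",(px("scene",p+[0,0,.01])-px("scene",p))/10)
    # height fitting the seen row
    print("  face z by row",p[2]-(m[1]-d[1])/abs((px("scene",p+[0,0,.01])-px("scene",p))[1]/.01))
```

```text
pics/s7.png rigid pred [-1.3  0.3] seen [-1.25 -0.5   0.98] px per mm z [-0.01 -0.27]
  face z by row 0.20496296296296299
pics/s5.png rigid pred [-0.6 20.6] seen [-0.38 19.75  0.81] px per mm z [ 0.   -0.24]
  face z by row 0.11974166666666669
pics/s6.png rigid pred [-0.4 20.5] seen [-0.38 19.25  0.84] px per mm z [-0.01 -0.23]
  face z by row 0.1194347826086957
pics/s8.png rigid pred [-0.1 21. ] seen [ 0.12 19.62  0.82] px per mm z [ 0.   -0.24]
  face z by row 0.11917916666666667
```

The face height measured in three presses is 119–120 mm, so the plunger has travelled about 20 mm and the cap is home. The hammer slipped about 0.08 rad in the grip, which I'll take out by pitching the tool on the way back.

Request:
{"api": "servo_tool", "payload": {
  "targets": [
    {"delta_pos": [0, 0, -0.01], "turn": [0, 0, 0], "gripper": 1},
    {"delta_pos": [0, 0, -0.03], "turn": [0, 0, 0], "gripper": 1},
    {"delta_pos": [0, 0, -0.06], "turn": [0, 0, 0], "gripper": 1},
    {"delta_pos": [0, 0, -0.12], "turn": [0, 0, 0], "gripper": 1},
    {"delta_pos": [0, 0, -0.18], "turn": [0, 0, 0], "gripper": 1},
    {"delta_pos": [0, 0, -0.18], "turn": [0, 0, 0], "gripper": 1},
    {"delta_pos": [0, 0, -0.18], "turn": [0, 0, 0], "gripper": 1}
  ]
}}

```text
clock: 16.2
eef_pos: [0.5208, 0.0586, 0.2511]
tool_rot: [0.717, 0.697, 0.001, 0.001]
ft_force: [0.6, 0.9, -3.3]
grip_width: 0.0171
finger_force: 60.0
```

Run:
```python
from h import *
i,c=snap("scene","pics/s9.png")
s=observe(); e=s['eef_pos']; print(e,s['tool_rot'])
a=cv2.imread('pics/s3.png');K=8
t=cv2.resize(a[188:200,318:334],None,fx=K,fy=K,interpolation=2)
w=cv2.resize(i[180:208,308:344],None,fx=K,fy=K,interpolation=2)
_,m,_,l=cv2.minMaxLoc(cv2.matchTemplate(w,t,cv2.TM_CCOEFF_NORMED)); q0=px("scene",(.5188,.0963,.1996)); p=e+[0,.039,-.048]
d=px("scene",p)-q0; print("seen",308+l[0]/K-318,180+l[1]/K-188,m,"pred",d)
g=np.load('grip.npy'); print(mv((g[0],g[1],.25),R.from_quat(g[3:])))
# plunger up?
h=i[204:222,325].sum(1);print(h.tolist())
```

```text
[0.51955743 0.05811849 0.24947319] [ 7.17200612e-01  6.96866689e-01 -2.61119869e-04  1.77365027e-04]
seen -0.75 -1.625 0.9813703298568726 pred [-0.4 -0.4]
(array([-6.979e-01, -1.322e-01, -6.000e-04]), array([-0.0005,  0.0005,  0.0005]))
[687, 686, 692, 701, 658, 548, 511, 472, 393, 387, 409, 483, 530, 448, 375, 372, 377, 398]
```

Request:
{"api": "servo_tool", "payload": {
  "targets": [
    {"delta_pos": [-0.05, -0.01, 0], "turn": [0, 0, 0], "gripper": 1},
    {"delta_pos": [-0.12, -0.02, 0], "turn": [0, -0.03, 0], "gripper": 1},
    {"delta_pos": [-0.2, -0.04, 0], "turn": [0, -0.06, 0], "gripper": 1},
    {"delta_pos": [-0.28, -0.05, 0], "turn": [0, -0.1, 0], "gripper": 1},
    {"delta_pos": [-0.36, -0.07, 0], "turn": [0, -0.13, 0], "gripper": 1},
    {"delta_pos": [-0.44, -0.08, 0], "turn": [0, -0.13, 0], "gripper": 1},
    {"delta_pos": [-0.52, -0.1, 0], "turn": [0, -0.13, 0], "gripper": 1},
    {"delta_pos": [-0.59, -0.11, 0], "turn": [0, -0.13, 0], "gripper": 1}
  ]
}}

```text
clock: 16.92
eef_pos: [0.4535, -0.2373, 0.2477]
tool_rot: [0.717, 0.696, -0.038, 0.034]
ft_force: [1.4, 0.2, -1.8]
grip_width: 0.0169
finger_force: 60.0
```

Run:
```python
from h import *
g=np.load('grip.npy'); rt=R.from_quat(g[3:])*R.from_rotvec([0,-.1,0]); print(observe()['eef_pos'],mv((g[0],g[1],.17),rt))
```

```text
[ 0.45350452 -0.23727397  0.24765809] (array([-0.0873, -0.0163,  0.1651]), array([-0.0064,  0.0014, -0.0008]))
```

Request:
{"api": "servo_tool", "payload": {
  "targets": [
    {"delta_pos": [-0.05, -0.01, 0], "turn": [0, 0, 0], "gripper": 1},
    {"delta_pos": [-0.087, -0.016, 0.02], "turn": [0, 0, 0], "gripper": 1},
    {"delta_pos": [-0.087, -0.016, 0.08], "turn": [0, 0, 0], "gripper": 1},
    {"delta_pos": [-0.087, -0.016, 0.13], "turn": [0, 0, 0], "gripper": 1},
    {"delta_pos": [-0.087, -0.016, 0.165], "turn": [0, 0, 0], "gripper": 1},
    {"delta_pos": [-0.087, -0.016, 0.165], "turn": [0, 0, 0], "gripper": 1},
    {"delta_pos": [-0.087, -0.016, 0.165], "turn": [0, 0, 0], "gripper": 1},
    {"delta_pos": [-0.087, -0.016, 0.165], "turn": [0, 0, 0], "gripper": 1}
  ]
}}

```text
clock: 17.58
eef_pos: [0.4473, -0.2862, 0.1724]
tool_rot: [0.716, 0.696, -0.036, 0.036]
ft_force: [0.4, 0.0, -2.0]
grip_width: 0.017
finger_force: 60.0
```

Run:
```python
from h import *
g=np.load('grip.npy'); rt=R.from_quat(g[3:])*R.from_rotvec([0,-.1,0]); print(observe()['eef_pos'],mv((g[0],g[1],.062),rt))
i,c=snap("scene","pics/s10.png")
w,cw=snap("wrist","pics/w10.png")
# head top centre in wrist view
gr=cv2.cvtColor(w,cv2.COLOR_BGR2GRAY); 
ys,xs=np.nonzero((gr<75)[60:190,285:360]); print(xs.min()+285,xs.max()+285,ys.min()+60,ys.max()+60)
# handle edges seen from scene camera: tilt via fitting is left to contact
e=observe()['eef_pos']; print([px("wrist",e+[0.002+dx,.039+dy,.0355],cw) for dx in(-.014,.014) for dy in (-.014,.014)])
```

```text
[ 0.44734979 -0.28620471  0.17237508] (array([ 0.0171, -0.0077,  0.2202]), array([0.0001, 0.0022, 0.0013]))
286 350 154 189
[array([280.5, 263.1]), array([274.3, 193.6]), array([355.5, 261.2]), array([356.9, 191.4])]
```

Request:
{"api": "servo_tool", "payload": {
  "targets": [
    {"delta_pos": [0.004, -0.007, 0.04], "turn": [0, 0, 0], "gripper": 1},
    {"delta_pos": [0.008, -0.008, 0.09], "turn": [0, 0, 0], "gripper": 1},
    {"delta_pos": [0.012, -0.008, 0.14], "turn": [0, 0, 0], "gripper": 1},
    {"delta_pos": [0.012, -0.008, 0.15], "turn": [0, 0, 0], "gripper": 1},
    {"delta_pos": [0.012, -0.008, 0.15], "turn": [0, 0, 0], "gripper": 1},
    {"delta_pos": [0.012, -0.008, 0.15], "turn": [0, 0, 0], "gripper": 1}
  ]
}}

```text
clock: 18.18
eef_pos: [0.444, -0.2883, 0.0983]
tool_rot: [0.716, 0.696, -0.036, 0.037]
ft_force: [0.3, 0.5, -2.0]
grip_width: 0.0169
finger_force: 60.0
```

Run:
```python
from h import *
g=np.load('grip.npy'); rt=R.from_quat(g[3:])*R.from_rotvec([0,-.1,0]); s=observe(); print(s['eef_pos'],s['ft_force'],s['torque'],mv((g[0],g[1],.061),rt))
```

```text
[ 0.44403075 -0.28833741  0.09830641] [ 0.34363514  0.53912828 -2.01746669] [ 0.19154651 -0.17244385 -0.06453609] (array([ 0.0068, -0.0013,  0.0743]), array([0.0023, 0.0038, 0.0006]))
```

Aligned to within 1 mm. I'll insert it slowly.

Request:
{"api": "servo_tool", "payload": {
  "targets": [
    {"delta_pos": [0.002, -0.001, 0.015], "turn": [0, 0, 0], "gripper": 1},
    {"delta_pos": [0.003, -0.001, 0.03], "turn": [0, 0, 0], "gripper": 1},
    {"delta_pos": [0.005, -0.001, 0.045], "turn": [0, 0, 0], "gripper": 1},
    {"delta_pos": [0.006, -0.001, 0.06], "turn": [0, 0, 0], "gripper": 1},
    {"delta_pos": [0.007, -0.001, 0.07], "turn": [0, 0, 0], "gripper": 1},
    {"delta_pos": [0.007, -0.001, 0.074], "turn": [0, 0, 0], "gripper": 1},
    {"delta_pos": [0.007, -0.001, 0.074], "turn": [0, 0, 0], "gripper": 1}
  ]
}}

```text
clock: 18.77
eef_pos: [0.4432, -0.288, 0.0594]
tool_rot: [0.716, 0.696, -0.036, 0.036]
ft_force: [3.1, 0.4, -3.0]
grip_width: 0.0171
finger_force: 60.0
```

Run:
```python
from h import *
g=np.load('grip.npy'); s=observe(); print(s['eef_pos'],s['ft_force'],s['torque'],g[:3])
```

```text
[ 0.44315473 -0.28804558  0.05942493] [ 3.12887703  0.43550272 -3.0286986 ] [ 0.37317526 -0.83889831 -0.065291  ] [ 0.44343944 -0.28879332  0.057889  ]
```

Request:
{"api": "servo_tool", "payload": {
  "targets": [
    {"delta_pos": [0, 0, 0.003], "turn": [0, 0, 0], "gripper": 1},
    {"delta_pos": [0, 0, 0.004], "turn": [0, 0, 0], "gripper": 1},
    {"delta_pos": [0, 0, 0.004], "turn": [0, 0, 0], "gripper": 1},
    {"delta_pos": [0, 0, 0.004], "turn": [0, 0, 0], "gripper": 1}
  ],
  "force": 10
}}

```text
clock: 19.1
eef_pos: [0.442, -0.2885, 0.0578]
tool_rot: [0.716, 0.696, -0.037, 0.035]
ft_force: [1.1, -0.1, -2.7]
grip_width: 0.0181
finger_force: 10.0
```

Run:
```python
from h import *
s=observe(); print(s['eef_pos'],s['ft_force'],s['torque'])
```

```text
[ 0.44204196 -0.28853462  0.05780051] [ 1.13854069 -0.09501338 -2.66742705] [ 0.20368219 -0.34822558  0.02446869]
```

Now release gradually.

Request:
{"api": "servo_tool", "payload": {
  "targets": [
    {"delta_pos": [0, 0, 0.002], "turn": [0, 0, 0], "gripper": 0.55},
    {"delta_pos": [0, 0, 0.002], "turn": [0, 0, 0], "gripper": 0.5},
    {"delta_pos": [0, 0, 0.002], "turn": [0, 0, 0], "gripper": 0.4},
    {"delta_pos": [0, 0, 0.002], "turn": [0, 0, 0], "gripper": 0.2},
    {"delta_pos": [0, 0, 0.002], "turn": [0, 0, 0], "gripper": 0},
    {"delta_pos": [0, 0, 0.002], "turn": [0, 0, 0], "gripper": -0.3},
    {"delta_pos": [0, 0, 0.002], "turn": [0, 0, 0], "gripper": -0.5},
    {"delta_pos": [0, 0, 0.002], "turn": [0, 0, 0], "gripper": -0.5}
  ]
}}

```text
clock: 19.77
eef_pos: [0.4424, -0.2887, 0.0569]
tool_rot: [0.716, 0.696, -0.037, 0.036]
ft_force: [0.2, 0.0, 0.3]
grip_width: 0.0517
finger_force: 0.0
```

Request:
{"api": "servo_tool", "payload": {
  "targets": [
    {"delta_pos": [0, 0, -0.02], "turn": [0, 0, 0], "gripper": -0.5},
    {"delta_pos": [0, 0, -0.06], "turn": [0, 0, 0], "gripper": -0.5},
    {"delta_pos": [0, 0, -0.12], "turn": [0, 0, 0], "gripper": -0.5},
    {"delta_pos": [0, 0, -0.18], "turn": [0, 0, 0], "gripper": -0.5},
    {"delta_pos": [0, 0, -0.25], "turn": [0, 0, 0], "gripper": -0.5},
    {"delta_pos": [0, 0, -0.32], "turn": [0, 0.13, 0], "gripper": -0.5},
    {"delta_pos": [0, 0, -0.36], "turn": [0, 0.13, 0], "gripper": -0.5},
    {"delta_pos": [0, 0, -0.36], "turn": [0, 0.13, 0], "gripper": -0.5}
  ]
}}

```text
clock: 20.43
eef_pos: [0.4454, -0.272, 0.2417]
tool_rot: [0.718, 0.696, 0.001, 0.005]
ft_force: [0.9, -0.3, 0.9]
grip_width: 0.0651
finger_force: 0.0
```

Run:
```python
from h import *
s=observe(); print(s['eef_pos'],s['ft_force'],s['grip_width'])
w,c=snap("wrist","pics/w11.png")
g=cv2.cvtColor(w,cv2.COLOR_BGR2GRAY); u,v=px("wrist",(.4435,-.25,.092),c).astype(int); print(u,v)
m=((g[v-30:v+30,u-35:u+35]<60)*255).astype(np.uint8)
n,l,st,ce=cv2.connectedComponentsWithStats(m); 
for k in range(1,n):
    if st[k,4]>100: x,y,ww,hh,a=st[k]; print("dark",a,onz("wrist",(x+u-35,y+hh/2+v-30),.092,c),onz("wrist",(x+ww+u-35,y+hh/2+v-30),.092,c),onz("wrist",(x+ww/2+u-35,y+v-30),.092,c),onz("wrist",(x+ww/2+u-35,y+hh+v-30),.092,c))
# scene view: compare stand area with start
i,_=snap("scene","pics/s11.png"); a=cv2.imread("pics/scene0.png"); d=cv2.absdiff(a,i)[130:195,375:425].max(2); print("stand diff>60:",(d>60).sum())
h=cv2.absdiff(cv2.imread("pics/scene0.png"),i); print("head col",i[204:230,325].sum(1).tolist(),a[204:230,325].astype(int).sum(1).tolist())
```

```text
[ 0.44542207 -0.27195921  0.2416594 ] [ 0.90163438 -0.27648973  0.87532618] 0.06508372410669323
312 163
dark 420 [ 0.4339 -0.2447  0.092 ] [ 0.4574 -0.2455  0.092 ] [ 0.4462 -0.2315  0.092 ] [ 0.4452 -0.259   0.092 ]
stand diff>60: 147
head col [685, 682, 686, 690, 735, 762, 762, 762, 762, 762, 762, 765, 765, 551, 376, 376, 391, 404, 418, 410, 351, 301, 293, 283, 263, 265] [654, 649, 652, 651, 710, 752, 755, 754, 755, 755, 757, 765, 760, 506, 350, 346, 355, 370, 390, 379, 319, 285, 272, 263, 242, 241]
```

Request:
{"api": "servo_tool", "payload": {
  "targets": [
    {"delta_pos": [-0.2, 0, -0.05], "turn": [0, 0, 0], "gripper": -0.5},
    {"delta_pos": [-0.2, 0, -0.05], "turn": [0, 0, 0], "gripper": -0.5},
    {"delta_pos": [-0.2, 0, -0.05], "turn": [0, 0, 0], "gripper": -0.5},
    {"delta_pos": [-0.2, 0, -0.05], "turn": [0, 0, 0], "gripper": -0.5},
    {"delta_pos": [-0.2, 0, -0.05], "turn": [0, 0, 0], "gripper": -0.5},
    {"delta_pos": [-0.2, 0, -0.05], "turn": [0, 0, 0], "gripper": -0.5},
    {"delta_pos": [-0.2, 0, -0.05], "turn": [0, 0, 0], "gripper": -0.5},
    {"delta_pos": [-0.2, 0, -0.05], "turn": [0, 0, 0], "gripper": -0.5}
  ]
}}

```text
clock: 21.2
eef_pos: [0.4402, -0.3685, 0.2604]
tool_rot: [0.716, 0.698, -0.0, -0.001]
ft_force: [0.6, -0.3, 0.2]
grip_width: 0.0653
finger_force: 0.0
```

Run:
```python
from h import *
i,_=snap("scene","pics/s12.png"); a=cv2.imread("pics/scene0.png")
print(px("scene",(.4435,-.25,.092)),px("scene",(.4435,-.25,.05)),px("scene",(.44,-.42,.0565)))
def dark(q):
    g=cv2.cvtColor(q,cv2.COLOR_BGR2GRAY)[148:185,380:412]; m=((g<55)*255).astype(np.uint8); n,l,st,ce=cv2.connectedComponentsWithStats(m); k=1+st[1:,4].argmax(); return st[k]+[380,148,0,0,0],ce[k]+[380,148]
print(dark(a),dark(i))
K=8
t=cv2.resize(a[150:183,384:404],None,fx=K,fy=K,interpolation=2);w=cv2.resize(i[142:191,374:414],None,fx=K,fy=K,interpolation=2)
_,m,_,l=cv2.minMaxLoc(cv2.matchTemplate(w,t,cv2.TM_CCOEFF_NORMED)); print("head shift px",l[0]/K-10,l[1]/K-8,m)
t=cv2.resize(a[135:152,402:418],None,fx=K,fy=K,interpolation=2);w=cv2.resize(i[129:158,396:424],None,fx=K,fy=K,interpolation=2)
_,m,_,l=cv2.minMaxLoc(cv2.matchTemplate(w,t,cv2.TM_CCOEFF_NORMED)); print("handle shift px",l[0]/K-6,l[1]/K-6,m)
h=cv2.cvtColor(i,cv2.COLOR_BGR2HSV)
for y,(u,v) in ((-90,(334,215)),(0,(325,236)),(90,(311,258))):
    print(y); [print(r,(i[r,u-7:u+8,2].astype(int)-i[r,u-7:u+8,0]).tolist()) for r in range(v-6,v+7)]
```

```text
[392.9 160.4] [391.7 169.9] [409.2 140.7]
(array([388, 162,   7,  14,  52]), array([390.92307692, 168.19230769])) (array([389, 163,   5,   5,  12]), array([390.91666667, 165.08333333]))
head shift px 0.125 -0.25 0.820634663105011
handle shift px 0.0 0.25 0.9529425501823425
-90
209 [0, 0, 1, 0, -2, -5, 26, 82, 32, 2, -2, -2, -2, -3, 1]
210 [0, 0, 0, -1, -4, 5, 101, 146, 71, 3, -4, -4, -1, -2, -3]
211 [0, 0, 0, -2, -7, 62, 147, 142, 26, -6, -3, -1, 0, 0, -1]
212 [0, 0, 0, 0, 0, 119, 158, 76, -3, -6, -3, -1, -1, -1, 0]
213 [0, 0, 0, -2, 53, 153, 139, 19, -9, -5, -3, 0, -1, -1, -2]
214 [0, 0, 0, -8, 113, 158, 61, -7, -4, 1, 1, 3, 1, -2, -1]
215 [0, 0, -8, 25, 152, 96, 1, -9, 4, 17, 28, 18, 7, -1, -1]
216 [0, 0, 8, 108, 153, 43, -9, -5, 30, 96, 115, 82, 37, 9, -2]
217 [8, 7, 48, 148, 77, 0, -9, 5, 81, 133, 113, 134, 108, 22, 0]
218 [9, 13, 86, 111, 20, -7, -9, 1, 64, 119, 138, 141, 102, 15, -2]
219 [8, 15, 94, 35, -8, -7, -5, -5, 3, 32, 70, 79, 17, -6, -3]
220 [5, 16, 128, 24, -12, -4, -2, -3, -7, -6, -2, -2, -7, -5, 7]
221 [2, 30, 162, 59, -8, -4, -2, -3, -1, -3, -3, -4, -4, -1, 26]
0
23
[... 982 characters left out ...]
-5, -7, -1, -1, -1, -3, -2, -3]
255 [0, -6, -6, 62, 148, 135, 18, -9, -4, -1, 0, -3, -2, -2, -1]
256 [-3, -8, 26, 117, 159, 65, -8, -7, -3, -1, -1, -2, -1, -1, -2]
257 [-6, 9, 99, 154, 130, 12, -10, -3, 1, 2, 2, -2, -3, -1, 0]
258 [-6, 61, 147, 154, 60, -8, -3, 6, 11, 20, 15, 7, 1, -4, -3]
259 [6, 117, 156, 97, -3, -11, 6, 26, 47, 81, 75, 38, 6, -3, -5]
260 [63, 145, 138, 23, -13, -9, 20, 84, 119, 86, 122, 117, 32, -4, -3]
261 [116, 152, 76, -6, -9, -5, 32, 83, 143, 156, 160, 142, 47, -4, -4]
262 [144, 137, 18, -11, -7, -3, 21, 104, 148, 150, 147, 115, 21, -7, 4]
263 [158, 66, -9, -6, -3, -5, -2, 24, 53, 67, 67, 16, -8, -6, 21]
264 [132, 13, -10, -3, 0, -2, -7, -6, -7, -6, -6, -9, -7, 3, 37]
```

The hammer sits where it started, within 0.3 px. The middle cap's offset (+0.5 px) matches its neighbours (+0.4 and +0.3), the plunger is up, and the folder is on the bench. Handing in.

```bash
python3 -c "
from cell import *; print(job_done())"
```

```text
the job is handed in; nothing more can be done
None
```

The job is handed in with no verdict shown: by my measurements the folder is flat on the bench beside the jig, the middle cap is home, the plunger is up, and the hammer is back in its stand, but I drove the plunger with slow hammer presses instead of taps and viewed 11 pictures against the limit of 10.

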